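Level and lock the tilting mill block, then load its grinding balls

ROBOT

A 6-joint arm with a two-finger parallel gripper is mounted at the origin on a cart in front of the work surface, level with it; the furniture and walls round the work are solid. World frame = base frame: x ahead of the robot, y to its left, z up, the work surface at z = 0. Lengths are in m, angles in rad, forces in N, time in s.
With the tool pointing down it reaches from about 0.35 to 0.975 m from the base axis. Payload 4.9 kg.
Tool frame: the origin (TCP) lies on the mounting face of the last link; the fingertips stand 173 mm ahead of it and the grasp point (between the pads) lies 155 mm ahead of it; z points along the fingers, y is the direction in which the jaws open and shut (so a half turn about z gives the same grasp; the last joint's range is limited). The gripper opens to 85 mm and grips with 20 to 120 N. Pads are 22 mm wide; open, the fingers measure 114 mm over their backs; the gripper's body (76 mm by 85 mm) begins 54 mm behind the grasp point. The pads swing forward as they close: fully open they stand 13 mm farther back than shut.
Start: joints at [-1.262, 0.053, 1.613, -0, 1.476, -0.119], TCP at [0.259, -0.569, 0.405] pointing down, gripper open.
Joint ranges: [-3.01, 3.01], [-1.01, 2.22], [0.06, 2.58], [-1.02, 4.17], [0.09, 2.62], [-3.14, 3.14]. Speed limits (rad/s): [2.57, 2.57, 3.14, 3.14, 3.14, 3.14].

INTERFACE

Orientations are given as a rotation vector (axis times angle).
In Python, from station import ctrl gives the robot as it stands. The module is installed in compiled form; this text tells all that it offers.
- The arm moves only by the tool jog_arm, never from a script. Its argument "steps" is a list of rows, each a list of 2 entries, a list of its own where there are three numbers: the shift along the tool's x, y, z in cm, then the turn, a rotation vector about the tool's x, y, z in degrees. In form: [[[tx, ty, tz], [rx, ry, rz]], ...]. A call has 1 to 8 rows; each row shifts and turns the pose as measured when the row begins, along the tool's axes as they then stand; what a row does not reach is not made up. A row lasts 1/10 s, in which the tool goes at most 50 mm and 8.59 degrees, less where a joint would pass 70% of its speed; a pose out of reach is approached as far as the arm can. A call is refused whole if a number of a shift passes 5 or a number of a turn 8.59, either way. A call with a gripper value outside its range is refused whole. "fingers" is the gripper command: -1 is shut, 1 is fully open, values between are in proportion, set as the call begins (left out, the last holds). The fingers move at their own pace and stop on an object; "grip_force" is the grip in N (left out, the last holds). Time passes only in rows, so rows that do not move let the fingers close. It gives the time, the measured TCP pose, the force and the opening at its end, in the units of the state.
- ctrl.get_obs(): the state, without advancing time (a new reading comes with each control period).
- ctrl.get_image(name): name is "scene" or "top" or "wrist"; returns the picture (480x640x3 uint8, red, green, blue); there is no depth.
- ctrl.camera_info(name): a dict with "K" (3x3 intrinsics, pixels), "camera_from_world" (4x4, takes a point from world to camera coordinates). Camera axes: x right, y up, looking along -z (the intrinsics and any distortion apply to the point x, -y, -z); pixel columns grow to the right and rows downward; lengths in m; the calibration is good to about 2 mm. A picture is of the moment at which its call begins: read the wrist's pose just before it. camera_info takes no time and is no camera call; for the wrist camera it gives the pose at the moment of the call.
- ctrl.finish_job(): hands the job in, once; it reports no verdict.
The state is a dict: "t": time; "q": joint angles; "dq": joint speeds; "effort": joint torques, N m; "tool_pos": TCP position; "tool_rot": TCP orientation; "contact_force": force on the tool from outside, world axes, zero at the start; "wrist_torque": the same for the moment, N m; "opening": finger opening in m.
Only numpy, scipy, OpenCV 4.12 (cv2) and the standard library are available. Lean on these libraries where they do the work, as an engineer would, in place of code of your own. Each camera call takes 0.05 s, during which the arm holds its last target.

TASK

Press the tilted aluminium mill block fully down to level, then lock it by dropping the red-knobbed pin all the way through its side tab into the post below. Only then drop the three dark steel balls into the block, one in each well. Leave the white ceramic ball in the tray and do not push the other things on the bench about or knock them over.

Things in the scene. Friction and masses are not known exactly. Their poses are not given: they have to be found in the camera images.
- mill_stand: white and grey stand of the tilting mill block, fixed to the worktop, about 105 x 190 x 76 mm. Origin: on the worktop, below the middle of the block. Its y axis is parallel to the trunnion axis, which lies 55 mm above the worktop through the origin; its -x side is the side with the black press bar. Two cheeks (36 mm deep in x, 7 mm thick, tops 76 mm high) stand at y = +-75 mm. At x = -55, y = +96 mm a grey post, top 50 mm high, has a 13 mm bore 34 mm deep for the lock pin
- cradle (a joint): tilt of the aluminium block about the trunnion axis, rad: 0 = level, against a hard stop, wells facing straight up; positive = side with the press bar raised, wells facing away from the bar (range 0 to 1.0, starts 0.45 to 0.85). It stays where it is left; a friction of about 0.16 N m resists it (about 3 N at the press bar)
- press_bar (a point): centre of the black press bar of the tilting block: a round bar 12 mm thick and 60 mm long, parallel to the stand's y axis, 58 mm from the trunnion axis and level with it when the block is level. Pressing it down swings the block level
- lock_hole (a point): centre of the 13 mm hole, at the upper face of the 6 mm thick steel lock tab (26 x 24 mm) on the end of the block's side arm, 55 mm before the trunnion axis; z is up when the block is level. The tab's upper face is then 58 mm above the worktop and its hole lies right above the bore of the grey post
- well_1 (a point): well 1 of 3 in the aluminium block (58 x 132 x 34 mm): the point where the centre of a ball lying on the well's floor will be. Wells are round, 36 mm wide, 24 mm deep, 42 mm apart along the stand's y axis; the block's upper face lies 9 mm above this point (72 mm above the worktop when level), so a ball at rest stands 6 mm out
- well_2 (a point): well 2 of 3 in the aluminium block (58 x 132 x 34 mm): the point where the centre of a ball lying on the well's floor will be. Wells are round, 36 mm wide, 24 mm deep, 42 mm apart along the stand's y axis; the block's upper face lies 9 mm above this point (72 mm above the worktop when level), so a ball at rest stands 6 mm out
- well_3 (a point): well 3 of 3 in the aluminium block (58 x 132 x 34 mm): the point where the centre of a ball lying on the well's floor will be. Wells are round, 36 mm wide, 24 mm deep, 42 mm apart along the stand's y axis; the block's upper face lies 9 mm above this point (72 mm above the worktop when level), so a ball at rest stands 6 mm out
- lock_pin: lock pin: steel shaft 8 mm across and 34 mm long with a tapered foot, and above it a red knob 18 mm across (21 mm collar at its lower 5 mm), 30 mm high. Origin at the lower tip, z along the pin to the knob. At the start it stands in the grey parking block (38 x 38 x 38 mm; bore 13 mm), the knob resting on the block, whose top is 38 mm above the worktop. 40 g
- lock_pin_knob (a point): middle of the lock pin's red knob, 53 mm above its tip
- ball_tray: blue tray with four shallow seats in a row, fixed to the worktop, 50 x 198 x 12 mm (end lips 16 mm). Origin: under its middle; the seats lie at y = -69, -23, +23, +69 mm along its own y axis. A ball in a seat has its centre about 23 mm above the worktop, 11 mm above the tray
- steel_ball_1_center (a point): dark steel 30 mm grinding ball; this point is its centre (the ball may roll, so there is no meaningful orientation). At the start it lies in one of the four seats of the tray. 110 g
- steel_ball_2_center (a point): dark steel 30 mm grinding ball; this point is its centre (the ball may roll, so there is no meaningful orientation). At the start it lies in one of the four seats of the tray. 110 g
- steel_ball_3_center (a point): dark steel 30 mm grinding ball; this point is its centre (the ball may roll, so there is no meaningful orientation). At the start it lies in one of the four seats of the tray. 110 g
- ceramic_ball_center (a point): matt white ceramic 30 mm grinding ball; this point is its centre (the ball may roll, so there is no meaningful orientation). At the start it lies in one of the four seats of the tray. It is not wanted
- chem_analyser: obstacle: the big white analyser behind the work, fixed. Origin on the worktop under its middle; it reaches 211 mm from there towards the robot (-x) and 264 mm to either side, and that front part is 185 mm high, higher farther back: keep wrist and gripper clear of it when crossing sideways. To its right, from 380 mm beside its middle, stands a fixed microscope whose black stage (190 mm high) and eyepieces above come 50 to 90 mm nearer to the robot than the analyser's front
- blood_counter: obstacle: the tall cream analyser at the left, fixed. Origin on the worktop under its middle; it reaches 166 mm from there towards the robot (-x) and 191 mm to either side and is 433 mm high
- blue_dropper: bystander: white dropper bottle with blue cap and label, 37 mm across, 100 mm tall, standing behind the parking block. Origin under its middle
- forceps: bystander: steel forceps 124 mm long, 21 mm wide and 10 mm high, lying behind the tray, roughly parallel to it. Origin under its middle, y along it
- white_carton: bystander: white carton with a blue band, 40 x 62 x 85 mm, at the left. Origin under its middle
- timer: bystander: white timer, 66 x 62 x 22 mm, lying at the left. Origin under its middle
- red_dropper: bystander: white dropper bottle with red cap and label, 34 mm across, 100 mm tall, at the right. Origin under its middle
- slide_box: bystander: yellow slide box, 87 x 100 x 34 mm, at the right. Origin under its middle
- green_carton: bystander: pale green carton, 45 x 50 x 95 mm, at the right, near the analyser. Origin under its middle

How it is judged:
On the way, in this order (a step that is already met when the one before it is completed fails the run):
1. the block is swung level (value of joint cradle below 0.05 rad), for 0.2 s.
2. the lock pin is through the tab and down in the post (value of joint cradle below 0.05 rad and horizontal distance between lock_pin and lock_hole below 0.005 m and z of lock_pin in the frame of mill_stand below 0.03 m and angle between lock_pin's own z axis and vertical below 0.2 rad), for 0.2 s.
3. a steel ball lies in each well (distance between any of steel_ball_1_center, steel_ball_2_center, steel_ball_3_center and well_1 below 0.008 m and distance between any of steel_ball_1_center, steel_ball_2_center, steel_ball_3_center and well_2 below 0.008 m and distance between any of steel_ball_1_center, steel_ball_2_center, steel_ball_3_center and well_3 below 0.008 m), for 0.2 s.
At the end, for the whole second after the job is handed in: Block level (0.05 rad); pin upright (0.2 rad) in tab and post, its tip under 30 mm above the worktop and within 5 mm of the hole axis; a steel ball in each well (centre within 8 mm of its place); ceramic ball within 12 mm of where it lay; balls and pin at rest (all of step 2 and all of step 3 and distance of ceramic_ball_center from where it was at the start of the episode below 0.012 m and linear speed of each of steel_ball_1, steel_ball_2, steel_ball_3, lock_pin below 0.02 m/s); the robot touches nothing.
It fails at once if a ball put into a well before the block is locked (not (value of joint cradle below 0.05 rad and (horizontal distance between lock_pin and lock_hole below 0.005 m and z of lock_pin in the frame of mill_stand below 0.03 m and angle between lock_pin's own z axis and vertical below 0.2 rad)) and (distance between any of steel_ball_1_center, steel_ball_2_center, steel_ball_3_center, ceramic_ball_center and well_1 below 0.008 m or distance between any of steel_ball_1_center, steel_ball_2_center, steel_ball_3_center, ceramic_ball_center and well_2 below 0.008 m or distance between any of steel_ball_1_center, steel_ball_2_center, steel_ball_3_center, ceramic_ball_center and well_3 below 0.008 m)).
It fails at once if the ceramic ball taken out of its seat (distance of ceramic_ball_center from where it was at the start of the episode above 0.03 m).
It fails at once if a standing bystander (dropper bottle, carton) pushed more than 30 mm or knocked over (distance of any of blue_dropper, white_carton, red_dropper, green_carton from where it was at the start of the episode above 0.03 m or angle between any of blue_dropper, white_carton, red_dropper, green_carton's own z axis and vertical above 0.5 rad).
It fails at once if the timer, slide box or forceps pushed more than 40 mm (distance of any of timer, slide_box, forceps from where it was at the start of the episode above 0.04 m).
It also fails if it takes over 72 s, if anything falls off the work surface, if the arm or the gripper's body presses on something with over 40 N, if the wrist force passes 120 N, or if a joint passes its speed limit or range.

## Working session

There is one attempt and no reset: what is moved stays moved. The work goes in short steps, Python scripts to look and compute and a tool call to move; the robot and the scene stay as the last step left them, time stands still between calls to the robot, and variables do not carry over. Pictures are saved under pics/ and viewed, and the job is handed in when it is done.

Besides the shell and the picture viewer there is one more tool, called after "Request:" as name([rows], argument=value, ...), one row to a line, values as JSON. jog_arm: Moves the arm, as the interface text tells. Its arguments: {"type":"object","properties":{"steps":{"type":"array","items":{"type":"array"}},"fingers":{"type":"number"},"grip_force":{"type":"number"}},"required":["steps"]}

```bash
mkdir -p pics
cat > h.py <<'E'
import numpy as np,cv2
from station import ctrl
from scipy.spatial.transform import Rotation as R
def snap(name,fn):
    im=ctrl.get_image(name); cv2.imwrite('pics/'+fn,im[:,:,::-1]); return im
def ray(ci,u,v):
    K=np.array(ci['K']);T=np.array(ci['camera_from_world'])
    d=np.linalg.inv(K)@np.array([u,v,1.]); d=np.array([d[0],-d[1],-d[2]])
    Rm=T[:3,:3]; return -Rm.T@T[:3,3], Rm.T@d
def onplane(ci,u,v,z):
    o,d=ray(ci,u,v); return o+d*(z-o[2])/d[2]
def proj(ci,p):
    K=np.array(ci['K']);T=np.array(ci['camera_from_world'])
    c=T[:3,:3]@np.array(p)+T[:3,3]; q=K@np.array([c[0],-c[1],-c[2]]); return q[:2]/q[2]
def st():
    o=ctrl.get_obs(); print('t',o['t'],'pos',np.round(o['tool_pos'],4),'rot',np.round(o['tool_rot'],4),'F',np.round(o['contact_force'],1),'open',round(o['opening'],4)); return o
E
python3 - <<'E'
from h import *
o=st(); print(o)
for n in ('scene','top','wrist'):
    ci=ctrl.camera_info(n); print(n,ci); snap(n,n+'0.png')
E
```

```text
t 0.0 pos [ 0.2592 -0.5684  0.4035] rot [-3.068e+00 -6.665e-01  3.000e-04] F [-0.   0.3 -0.1] open 0.0856
{'t': 0.0, 'q': array([-1.26197174e+00,  5.33664022e-02,  1.61428883e+00,  1.44953121e-05,
        1.47599448e+00, -1.18988172e-01]), 'dq': array([ 0.00061933,  0.00158931, -0.00089308,  0.00177419,  0.00032877,
        0.00035758]), 'effort': array([ 1.47613631e-03, -3.93679583e+01, -3.70179427e+01, -2.07044008e-05,
        6.93523689e-03,  2.58755300e-06]), 'tool_pos': array([ 0.25922844, -0.56841395,  0.40345982]), 'tool_rot': array([-3.06799101e+00, -6.66456579e-01,  2.83494642e-04]), 'contact_force': array([-0.02638476,  0.34864179, -0.05761146]), 'wrist_torque': array([0.02663844, 0.01312335, 0.01018346]), 'opening': 0.08560895222625682}
scene {'K': array([[441.4661733 ,   0.        , 320.66117592],
       [  0.        , 441.4661733 , 243.07773859],
       [  0.        ,   0.        ,   1.        ]]), 'camera_from_world': array([[-0.90333874, -0.42891082, -0.00382396,  0.49995529],
       [ 0.29317474, -0.62392044,  0.72441138, -0.31831363],
       [-0.31309373,  0.65326778
[... 257 characters left out ...]
'camera_from_world': array([[ 0.015766  , -0.99984463,  0.00788395, -0.13583429],
       [ 0.94679083,  0.01746353,  0.3213754 , -0.61040759],
       [-0.32146315,  0.00239765,  0.94691905, -1.60220481],
       [ 0.        ,  0.        ,  0.        ,  1.        ]])}
wrist {'K': array([[353.34740213,   0.        , 320.46164605],
       [  0.        , 353.34740213, 236.6103358 ],
       [  0.        ,   0.        ,   1.        ]]), 'camera_from_world': array([[ 0.41469993, -0.90995576, -0.00211555, -0.62319123],
       [ 0.86563566,  0.39521626, -0.30737438,  0.0408884 ],
       [ 0.28053319,  0.12563684,  0.95158631, -0.38021615],
       [ 0.        ,  0.        ,  0.        ,  1.        ]])}
```

View pics/top0.png

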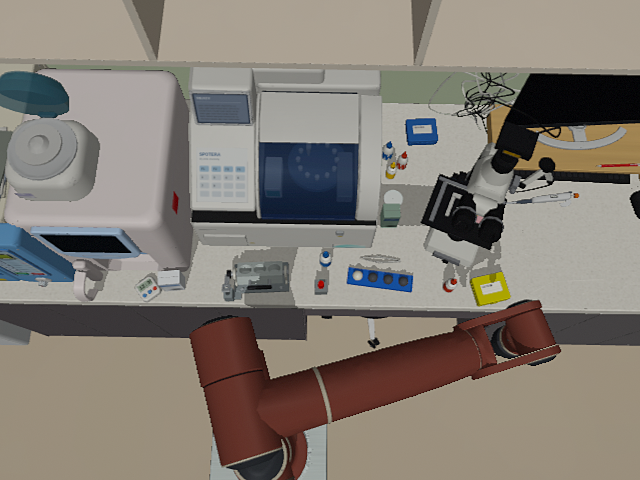

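View pics/scene0.png

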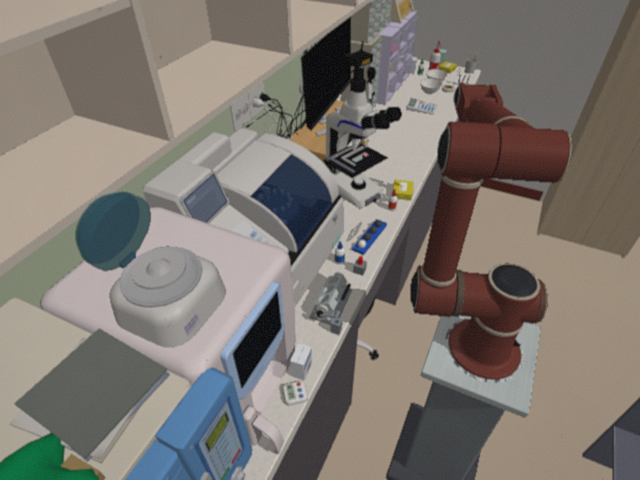

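View pics/wrist0.png

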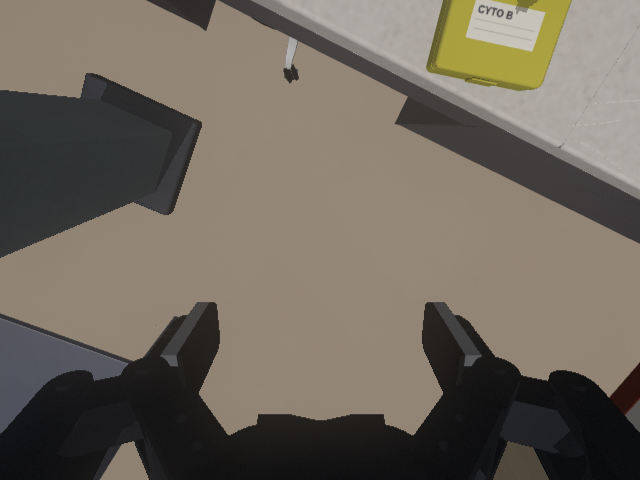

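Top view: the stand is near (260,278), the red knob near (321,284), the tray near (380,278) with the white ball at its left end, and the forceps behind it. I'll zoom in and measure.

Run:
```python
from h import *
im=cv2.imread('pics/top0.png')
c=im[230:310,210:430]; cv2.imwrite('pics/topcrop.png',cv2.resize(c,None,fx=3.6,fy=3.6,interpolation=cv2.INTER_CUBIC))
ci=ctrl.camera_info('top')
hsv=cv2.cvtColor(im,cv2.COLOR_BGR2HSV)
m=((hsv[...,0]<8)|(hsv[...,0]>172))&(hsv[...,1]>150)&(hsv[...,2]>90)
n,l,s,ce=cv2.connectedComponentsWithStats(m.astype(np.uint8))
for i in range(1,n):
    if s[i,4]>15: print('red',s[i],ce[i],onplane(ci,*ce[i],.06))
m=(abs(hsv[...,0].astype(int)-110)<10)&(hsv[...,1]>180)&(hsv[...,2]>90)
n,l,s,ce=cv2.connectedComponentsWithStats(m.astype(np.uint8))
for i in range(1,n):
    if s[i,4]>60: print('blue',s[i],ce[i],onplane(ci,*ce[i],.012))
for px in [(260,278),(321,285),(380,278),(228,285)]: print(px,onplane(ci,*px,.03))
```

```text
red [402 152   5   6  24] [403.95833333 154.83333333] [ 0.88824393 -0.3969316   0.06      ]
red [397 163   7   6  20] [400.25 165.95] [ 0.84936727 -0.3840092   0.06      ]
red [602 164  36   3  80] [617.45 165.  ] [ 0.86601854 -1.06977952  0.06      ]
red [173 192   5  22  49] [174.59183673 201.46938776] [0.71623586 0.31194249 0.06      ]
red [451 279   6   5  23] [453.26086957 281.30434783] [ 0.48002549 -0.5284965   0.06      ]
red [318 280   6   9  43] [320.46511628 284.09302326] [ 0.46474341 -0.13863022  0.06      ]
red [444 286   8   6  24] [446.625      289.16666667] [ 0.45606553 -0.50764499  0.06      ]
red [535 311   5  11  16] [537.0625 315.5   ] [ 0.38298944 -0.76453635  0.06      ]
red [516 314  20  34 170] [526.17058824 329.89411765] [ 0.3409237  -0.72886321  0.06      ]
red [462 320  11   9  44] [467.63636364 323.79545455] [ 0.35555381 -0.56228765  0.06      ]
red [195 323  41  63 810] [211.61234568 352.62469136] [0.26184536 0.16482663 0.06      ]
red [484 335   6  16  39] [486.51282051 343.64102564] [ 0.29998211 -0.61211051  0.06      ]
red [ 329  346  151   72 2271] [40
[... 460 characters left out ...]
420.77379734] [0.08048561 0.10780951 0.06      ]
red [261 395  66  40 848] [297.01179245 418.03419811] [ 0.09054622 -0.08000258  0.06      ]
red [296 448  11  32  47] [302.10638298 464.25531915] [-0.02600239 -0.09664714  0.06      ]
red [292 458   6  11  22] [294.5        463.63636364] [-0.02478526 -0.07642225  0.06      ]
blue [406 119  32  26 545] [421.45504587 131.96697248] [ 0.99682719 -0.46549302  0.012     ]
blue [347 268  66  24 695] [380.08057554 280.35683453] [ 0.49108454 -0.3190389   0.012     ]
(260, 278) [0.48744866 0.0419524  0.03      ]
(321, 285) [ 0.46925259 -0.14057532  0.03      ]
(380, 278) [ 0.49382077 -0.31684704  0.03      ]
(228, 285) [0.46436783 0.13603745 0.03      ]
```

View pics/topcrop.png

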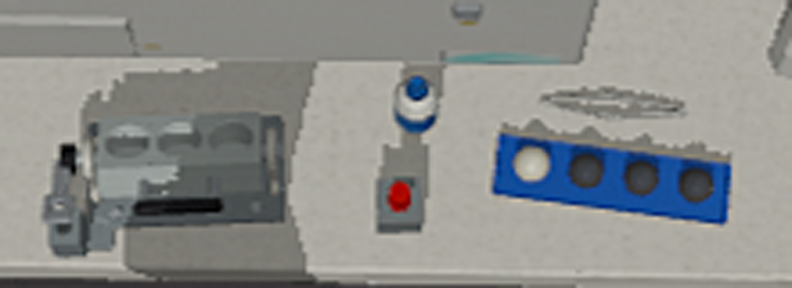

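```bash
cat >> h.py <<'E'
def go(p,yaw=0.):
    """print shift (tool cm) to reach TCP p, and turn for tool x at world yaw, tool down"""
    o=ctrl.get_obs(); Rc=R.from_rotvec(o['tool_rot'])
    Rt=R.from_euler('z',yaw,degrees=True)*R.from_euler('x',180,degrees=True)
    tr=(Rc.inv()*Rt).as_rotvec(degrees=True)
    sh=Rc.inv().apply(np.array(p)-o['tool_pos'])*100
    print('now',np.round(o['tool_pos'],4),'shift cm now',np.round(sh,2),'| after turn',np.round(Rt.inv().apply(np.array(p)-o['tool_pos'])*100,2),'turn',np.round(tr,2))
E
python3 - <<'E'
from h import *
go([.40,-.1,.42]); ci=ctrl.camera_info('wrist'); T=ci['camera_from_world']; print(-T[:3,:3].T@T[:3,3])
E
```

```text
now [ 0.2592 -0.5685  0.4037] shift cm now [ 32.24 -36.79  -1.56] | after turn [ 14.08 -46.85  -1.63] turn [-9.000e-02  1.000e-02  2.451e+01]
[ 0.32971905 -0.53550746  0.37321181]
```

Request:
jog_arm([
  [[0,0,0],[0,0,8.2]],
  [[0,0,0],[0,0,8.2]],
  [[0,0,0],[0,0,8.1]],
])

```text
t: 0.45
tool_pos: [0.2591, -0.5682, 0.402]
tool_rot: [-3.137, 0.024, 0.002]
contact_force: [-0.7, 0.2, -0.6]
opening: 0.0855
```

Request:
jog_arm([
  [[1.5,-5,0],[0,0,0]],
  [[1.5,-5,0],[0,0,0]],
  [[1.5,-5,0],[0,0,0]],
  [[1.5,-5,0],[0,0,0]],
  [[1.5,-5,0],[0,0,0]],
  [[1.5,-5,0],[0,0,0]],
  [[1.5,-5,0],[0,0,0]],
  [[1.5,-5,0],[0,0,0]],
])

```text
t: 1.25
tool_pos: [0.3805, -0.1856, 0.3994]
tool_rot: [-3.132, 0.047, 0.005]
contact_force: [0.8, -0.1, 0.2]
opening: 0.0852
```

Request:
jog_arm([
  [[2,-5,0],[0,0,0]],
  [[1,-5,0],[0,0,0]],
  [[0,0,0],[0,0,0]],
])

```text
t: 1.55
tool_pos: [0.4112, -0.0861, 0.3998]
tool_rot: [-3.13, 0.035, 0.002]
contact_force: [0.7, -1.4, -0.0]
opening: 0.0854
```

Run:
```python
from h import *
st(); go([.40,-.1,.42]);snap('wrist','w1.png')
```

```text
t 1.55 pos [ 0.4112 -0.0861  0.3998] rot [-3.1305e+00  3.5400e-02  2.3000e-03] F [ 0.7 -1.4 -0. ] open 0.0854
now [ 0.4112 -0.0861  0.3998] shift cm now [-1.09  1.39 -2.03] | after turn [-1.12  1.39 -2.02] turn [-0.63  0.09 -1.3 ]
```

View pics/w1.png

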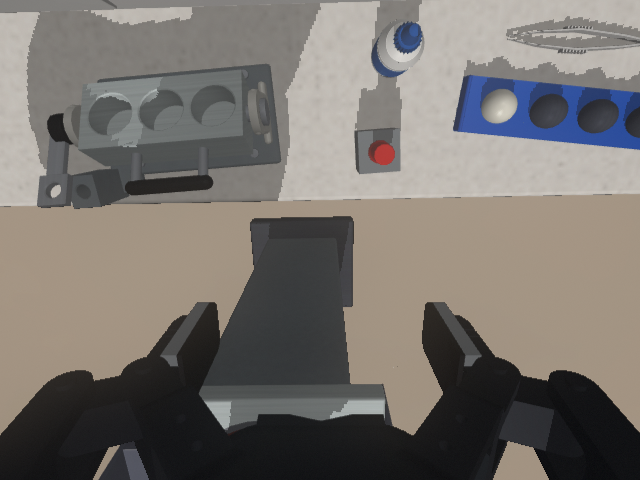

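The wrist view shows the post bore near (84,190), the raised tab hole near (55,190), the press bar from (130,187) to (212,182), the knob at (382,153), and balls at (499,105 white), (549,111), (598,116).

Run:
```python
from h import *
ci=ctrl.camera_info('wrist')
im=cv2.imread('pics/w1.png')
cv2.imwrite('pics/w1c.png',cv2.resize(im[50:220,20:300],None,fx=2.8,fy=2.8,interpolation=cv2.INTER_CUBIC))
for n,px,z in [('bore',(84,190),.05),('knobtop',(382,150),.068),('base fr',(280,162),.01),('base br',(272,65),.01),('white',(499,105),.023),('s1',(549,111),.023),('s2',(598,116),.023),('blockpark',(380,172),.0),('bar L',(130,187),.09),('bar R',(212,182),.09),('dropper',(395,65),0.02)]:
    print(n,np.round(onplane(ci,*px,z),4))
T=ci['camera_from_world']; print(-T[:3,:3].T@T[:3,3])
ct=ctrl.camera_info('top')
for px in [(347,248),(250,248),(327,246)]: print(onplane(ct,*px,0.0))
```

```text
bore [0.4344 0.1319 0.05  ]
knobtop [ 0.4648 -0.1369  0.068 ]
base fr [ 0.4511 -0.0445  0.01  ]
base br [ 0.5393 -0.0424  0.01  ]
white [ 0.4988 -0.2497  0.023 ]
s1 [ 0.4925 -0.296   0.023 ]
s2 [ 0.487  -0.3416  0.023 ]
blockpark [ 0.4374 -0.1462  0.    ]
bar L [0.4427 0.0666 0.09  ]
bar R [4.451e-01 4.000e-04 9.000e-02]
dropper [ 0.535 -0.154  0.02 ]
[ 0.48845003 -0.08940389  0.36908775]
[ 0.59522972 -0.21987255  0.        ]
[0.58976734 0.08027728 0.        ]
[ 0.60058807 -0.15785239  0.        ]
```

View pics/w1c.png

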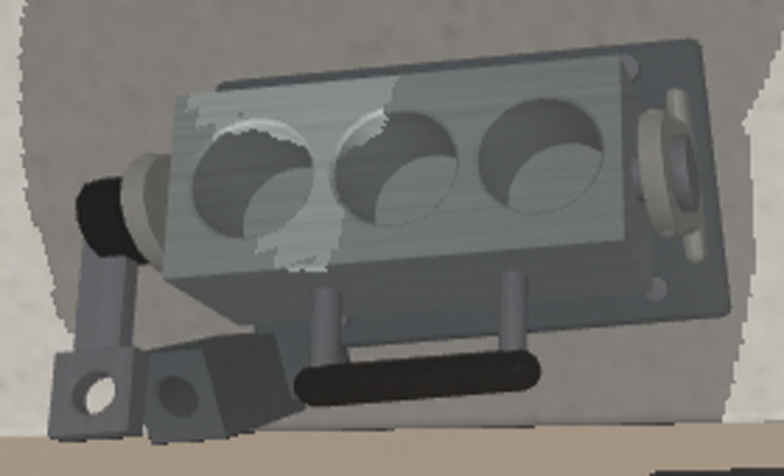

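Request:
jog_arm([
  [[0,-4,0],[0,0,-1.3]],
  [[0,-4,0],[0,0,0]],
  [[-1,-4,0],[0,0,0]],
  [[0,0,0],[0,0,0]],
], fingers=-1)

```text
t: 2.0
tool_pos: [0.4021, 0.0314, 0.4001]
tool_rot: [-3.134, 0.016, 0.004]
contact_force: [0.6, -1.3, -0.4]
opening: 0.0283
```

Run:
```python
from h import *
st(); ci=ctrl.camera_info('wrist'); np.save('ci2.npy',ci,allow_pickle=True); im=snap('wrist','w2.png')[:,:,::-1]
cv2.imwrite('pics/w2c.png',cv2.resize(im[40:240,140:480],None,fx=2.3,fy=2.3,interpolation=cv2.INTER_CUBIC))
```

```text
t 2.0 pos [0.4021 0.0314 0.4001] rot [-3.1339  0.016   0.0043] F [ 0.6 -1.3 -0.4] open 0.0283
```

View pics/w2c.png

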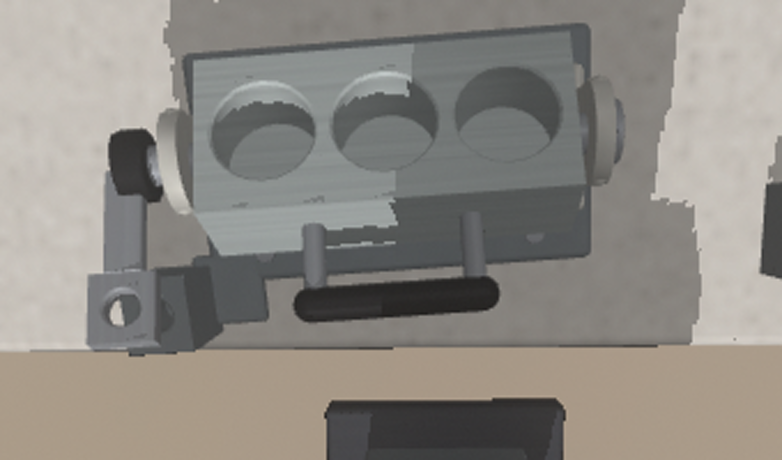

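Run:
```python
from h import *
ci=np.load('ci2.npy',allow_pickle=True).item()
f=lambda u,v:(140+u/2.3,40+v/2.3)
for n,px,z in [('barL',(300,305),.09),('barR',(495,293),.09),('bl',(185,55),.01),('br',(588,25),.01),('fr',(588,255),.01),('cheekLtop',(175,112),.07),('cheekLbot',(187,213),.066),('cheekRt',(605,75),.066),('cheekRb',(605,185),.066)]:
    print(n,np.round(onplane(ci,*f(*px),z),4))
```

```text
barL [0.4417 0.073  0.09  ]
barR [0.4451 0.0065 0.09  ]
bl [0.531  0.1258 0.01  ]
br [ 0.5399 -0.0353  0.01  ]
fr [ 0.451  -0.0403  0.01  ]
cheekLtop [0.5048 0.1151 0.07  ]
cheekLbot [0.4716 0.1154 0.066 ]
cheekRt [ 0.5152 -0.0316  0.066 ]
cheekRb [ 0.4796 -0.0338  0.066 ]
```

Request:
jog_arm([
  [[1.9,-0.3,3],[0,0,-1.8]],
  [[1.9,-0.3,3],[0,0,-1.8]],
  [[0,0,3],[0,0,0]],
  [[0,0,3],[0,0,0]],
  [[0,0,0],[0,0,0]],
])

```text
t: 2.55
tool_pos: [0.4441, 0.0276, 0.2786]
tool_rot: [-3.14, -0.065, -0.006]
contact_force: [0.4, -0.6, 0.3]
opening: -0.0001
```

Run:
```python
from h import *
st(); go([.440,.038,.234],3)
```

```text
t 2.55 pos [0.4441 0.0276 0.2786] rot [-3.1398 -0.0654 -0.0064] F [ 0.4 -0.6  0.3] open -0.0001
now [0.4441 0.0276 0.2786] shift cm now [-0.39 -1.06  4.46] | after turn [-0.36 -1.06  4.46] turn [-0.06 -0.23 -0.62]
```

Request:
jog_arm([
  [[-0.4,-1.1,0],[0,0,-0.6]],
  [[0,0,1],[0,0,0]],
  [[0,0,1],[0,0,0]],
  [[0,0,1],[0,0,0]],
  [[0,0,0.5],[0,0,0]],
  [[0,0,0],[0,0,0]],
])

```text
t: 3.15
tool_pos: [0.4417, 0.036, 0.2477]
tool_rot: [3.14, 0.076, 0.015]
contact_force: [-0.3, -0.3, 0.7]
opening: 0.0
```

Run:
```python
from h import *
st(); go([.440,.038,.234],3)
```

```text
t 3.15 pos [0.4417 0.036  0.2477] rot [3.1395 0.0763 0.0155] F [-0.3 -0.3  0.7] open 0.0
now [0.4417 0.036  0.2477] shift cm now [-0.17 -0.21  1.37] | after turn [-0.16 -0.21  1.37] turn [ 0.08 -0.56 -0.22]
```

Request:
jog_arm([
  [[-0.2,0,0.5],[0,0,0]],
  [[0,0,0.5],[0,0,0]],
  [[0,0,0.5],[0,0,0]],
  [[0,0,0.3],[0,0,0]],
  [[0,0,0],[0,0,0]],
])

```text
t: 3.65
tool_pos: [0.442, 0.0359, 0.2348]
tool_rot: [3.139, 0.078, 0.019]
contact_force: [0.3, 0.1, -0.4]
opening: -0.0001
```

Run:
```python
from h import *
st(); snap('wrist','w3.png')
```

```text
t 3.65 pos [0.442  0.0359 0.2348] rot [3.1388 0.0777 0.0187] F [ 0.3  0.1 -0.4] open -0.0001
```

View pics/w3.png

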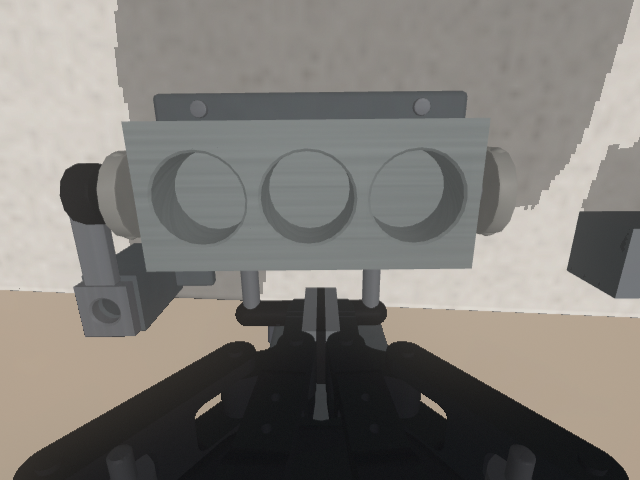

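The fingertips sit on the bar at (320,300) and the block looks nearly level. I'll press until it meets the stop.

Request:
jog_arm([
  [[0,0,0.3],[0,0,0]],
  [[0,0,0.3],[0,0,0]],
  [[0,0,0],[0,0,0]],
])

```text
t: 4.0
tool_pos: [0.4439, 0.0359, 0.2347]
tool_rot: [3.139, 0.079, 0.016]
contact_force: [-0.6, 0.3, 0.0]
opening: 0.0001
```

Request:
jog_arm([
  [[0,0,0.3],[0,0,0]],
  [[0,0,0.3],[0,0,0]],
  [[0,0,0],[0,0,0]],
])

```text
t: 4.3
tool_pos: [0.4467, 0.0358, 0.2323]
tool_rot: [3.138, 0.079, 0.031]
contact_force: [0.4, -0.2, -1.3]
opening: 0.0003
```

Run:
```python
from h import *
st(); snap('wrist','w4.png')
```

```text
t 4.3 pos [0.4467 0.0358 0.2323] rot [3.1378 0.0787 0.0315] F [ 0.4 -0.2 -1.3] open 0.0003
```

View pics/w4.png

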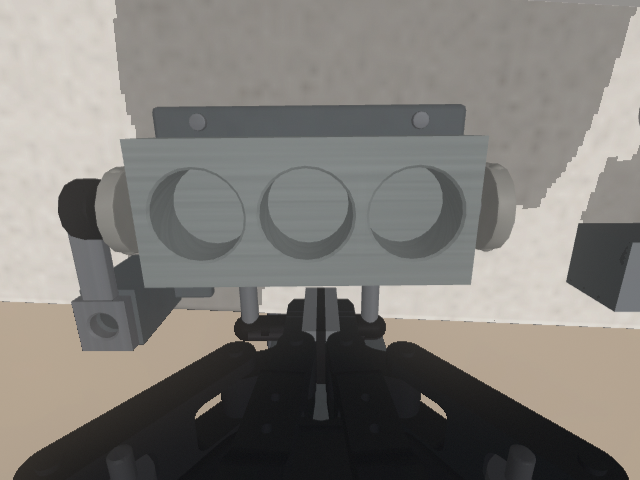

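Run:
```python
from h import *
ci=ctrl.camera_info('wrist'); o=ctrl.get_obs(); Rm=R.from_rotvec(o['tool_rot'])
for x in(.011,-.011): 
    p=Rm.apply([x,0,.173])+o['tool_pos']; print('tip',p,proj(ci,p))
# bar ends pixel (240,327),(381,327); centerline ray at z=.055
for px in [(240,328),(382,327)]: print(onplane(ci,*px,.055),onplane(ci,*px,.06))
# block top edges
for px in [(122,140),(487,137),(471,286),(145,286)]: print('blk',onplane(ci,*px,.072))
print('hole',onplane(ci,105,325,.058)); print(o['effort'])
c=lambda w:w
im=cv2.imread('pics/w4.png'); cv2.imwrite('pics/w4c.png',cv2.resize(im[270:400,210:410],None,fx=4,fy=4,interpolation=cv2.INTER_CUBIC))
cv2.imwrite('pics/w4d.png',cv2.resize(im[280:380,40:200],None,fx=5,fy=5,interpolation=cv2.INTER_CUBIC))
```

```text
tip [0.46098554 0.03599025 0.05943907] [321.192796   280.86383658]
tip [0.43901738 0.03488717 0.05901102] [321.17099666 324.45230245]
[0.43287506 0.07314741 0.055     ] [0.43597369 0.07202574 0.06      ]
[0.43666149 0.005819   0.055     ] [0.43963235 0.00696938 0.06      ]
blk [0.51771401 0.11025158 0.072     ]
blk [ 0.52525585 -0.02010267  0.072     ]
blk [ 0.46725034 -0.02444333  0.072     ]
blk [0.46083737 0.1073603  0.072     ]
hole [0.43330096 0.13488088 0.058     ]
[ 4.99229576e-02 -2.33891201e+01 -3.24272740e+01  2.95008613e-03
 -2.19913130e-02  1.00390432e-04]
```

View pics/w4c.png

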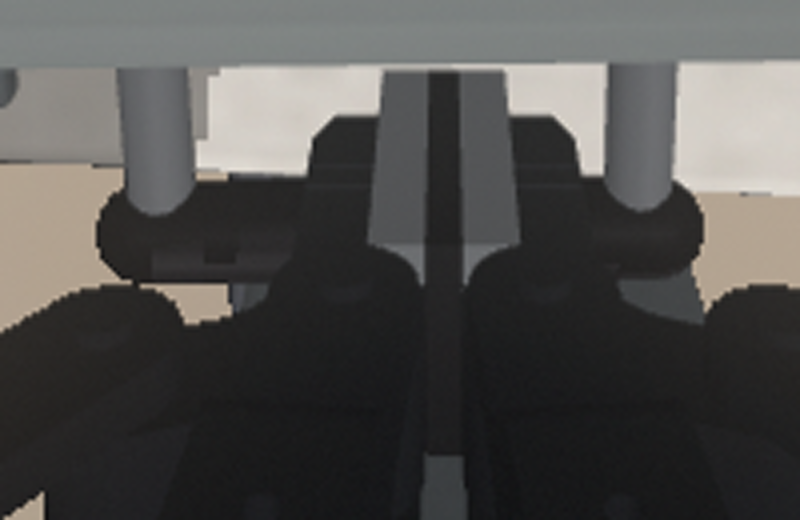

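View pics/w4d.png

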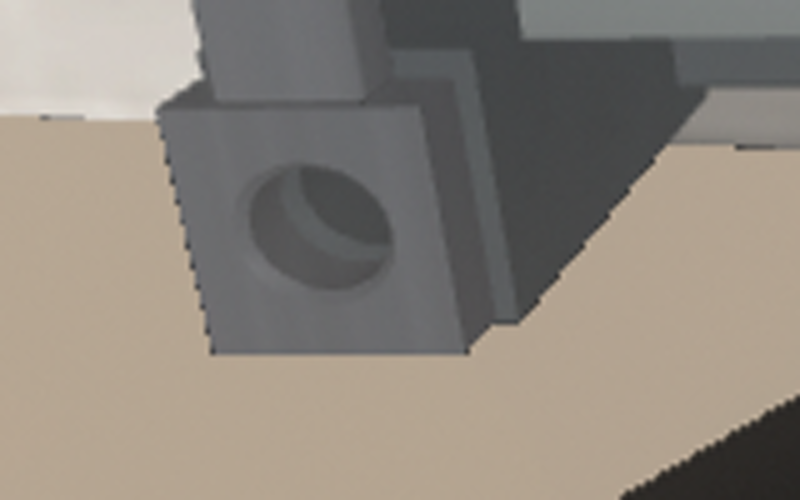

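Request:
jog_arm([
  [[0,0,-3],[0,0,0]],
  [[0,0,-4],[0,0,0]],
  [[-2,-2,-3],[0,1,0]],
  [[-3,-2,-2],[0,0,0]],
  [[0,0,0],[0,0,0]],
], fingers=0.2)

```text
t: 4.85
tool_pos: [0.3894, 0.0741, 0.3487]
tool_rot: [3.14, 0.075, 0.046]
contact_force: [0.8, 0.3, 0.3]
opening: 0.0512
```

Run:
```python
from h import *
st(); ci=ctrl.camera_info('wrist'); np.save('ci5.npy',ci,allow_pickle=True);im=snap('wrist','w5.png')
```

```text
t 4.85 pos [0.3894 0.0741 0.3487] rot [3.1403 0.075  0.0462] F [0.8 0.3 0.3] open 0.0512
```

View pics/w5.png

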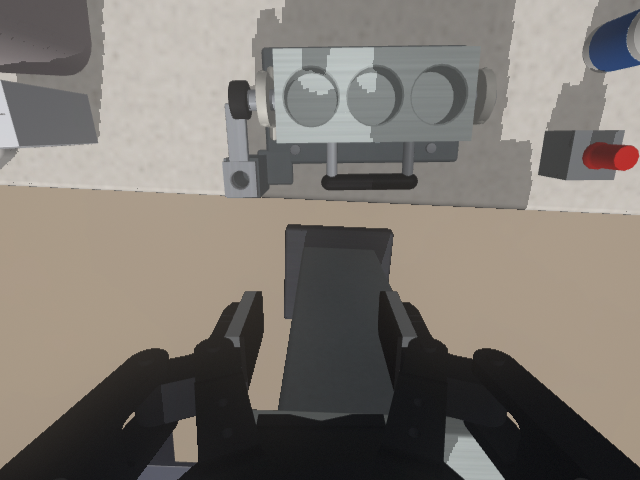

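The block is level. The tab hole is near (239,180), the wells at about (311,97), (374,97) and (439,95), and the knob top at (626,157).

Run:
```python
from h import *
ci=np.load('ci5.npy',allow_pickle=True).item()
im=cv2.imread('pics/w5.png')
cv2.imwrite('pics/w5c.png',cv2.resize(im[30:220,215:505],None,fx=2.75,fy=2.75,interpolation=cv2.INTER_CUBIC))
cv2.imwrite('pics/w5d.png',cv2.resize(im[140:210,210:290],None,fx=8,fy=8,interpolation=cv2.INTER_CUBIC))
g=cv2.GaussianBlur(cv2.cvtColor(im,cv2.COLOR_BGR2GRAY),(3,3),0)
c=cv2.HoughCircles(g[40:150,270:480],cv2.HOUGH_GRADIENT,1,40,param1=120,param2=15,minRadius=22,maxRadius=34)
print(c+np.array([270,40,0]))
for px in (c[0,:,:2]+[270,40]): print('well',onplane(ci,*px,.072))
print('hole',onplane(ci,239.5,180,.058))
for n,px in dict(bl=(272,50),br=(476,45),fr=(479,139),fl=(275,144)).items(): print(n,onplane(ci,*px,.072))
print('bar',onplane(ci,322,183,.055),onplane(ci,418,182,.055))
```

```text
[[[315.5         96.5         32.29999924]
  [374.5         97.5         28.79999924]
  [426.5         96.5         26.60000038]]]
well [0.49110073 0.08234835 0.072     ]
well [0.49233158 0.04359905 0.072     ]
well [0.49456723 0.0095461  0.072     ]
hole [0.43217628 0.13617826 0.058     ]
bl [0.51731829 0.11112681 0.072     ]
br [ 0.52632026 -0.01774124  0.072     ]
fr [ 0.46949438 -0.02954523  0.072     ]
fl [0.45964335 0.10855631 0.072     ]
bar [0.43246049 0.07513507 0.055     ] [0.43661731 0.00336212 0.055     ]
```

View pics/w5d.png

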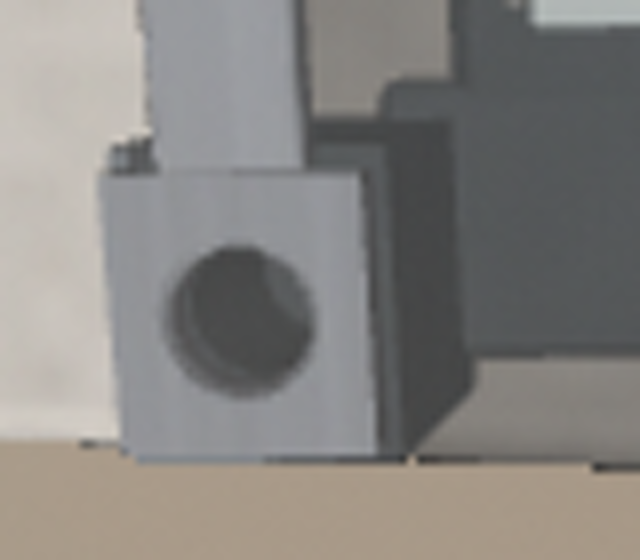

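View pics/w5c.png

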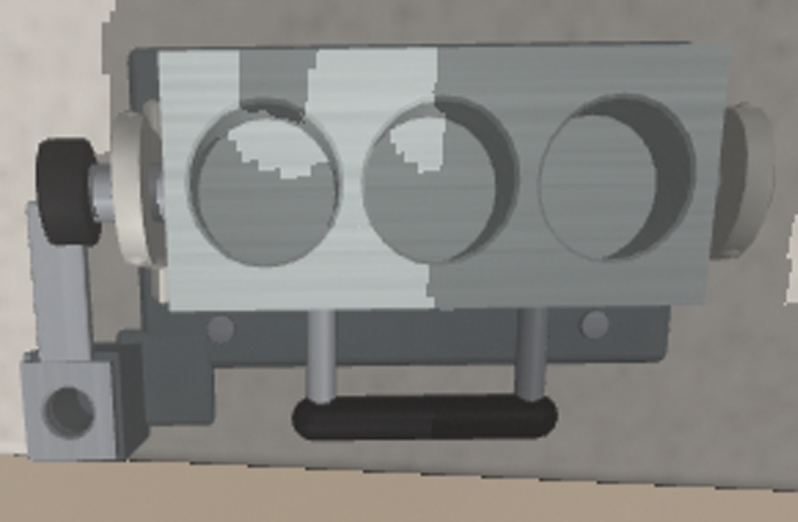

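Run:
```python
from h import *
ci=np.load('ci5.npy',allow_pickle=True).item()
W=[onplane(ci,*p,.072) for p in [(311.5,96.2),(375.5,95.1),(439.4,94.7)]]
for w in W: print('well',w)
h=onplane(ci,240.1,180.1,.058); print('hole',h)
c=np.mean(W,0); d=W[0]-W[2]; yaw=np.degrees(np.arctan2(-d[0],d[1])); print(c,yaw,np.linalg.norm(d))
a=np.radians(3); Rm=np.array([[np.cos(a),-np.sin(a)],[np.sin(a),np.cos(a)]])
print('hole pred',c[:2]+Rm@[-.055,.096], 'bar pred',c[:2]+Rm@[-.058,0])
go([.39,-.12,.33],0)
```

```text
well [0.49115955 0.08497887 0.072     ]
well [0.49382904 0.04307656 0.072     ]
well [0.49606612 0.00123986 0.072     ]
hole [0.43212363 0.13573656 0.058     ]
[0.4936849  0.04309843 0.072     ] 3.3533357688318786 0.08388263883046783
hole pred [0.43373603 0.13608839] bar pred [0.43576439 0.04006294]
now [0.3901 0.0735 0.3473] shift cm now [-0.97 19.33  1.73] | after turn [-1.000e-02  1.935e+01  1.730e+00] turn [ 0.04 -1.6   2.7 ]
```

Request:
jog_arm([
  [[0,4.5,0],[0,-1.6,2.7]],
  [[0,4.5,0],[0,0,0]],
  [[0,4.5,0],[0,0,0]],
  [[0,4.5,0],[0,0,0]],
  [[0,0,0],[0,0,0]],
])

```text
t: 5.4
tool_pos: [0.3926, -0.1123, 0.3385]
tool_rot: [-3.14, -0.008, 0.014]
contact_force: [-0.7, 0.7, -0.1]
opening: 0.0511
```

Run:
```python
from h import *
st(); ci=ctrl.camera_info('wrist'); np.save('ci6.npy',ci,allow_pickle=True);im=snap('wrist','w6.png')[:,:,::-1]
hsv=cv2.cvtColor(np.ascontiguousarray(im),cv2.COLOR_BGR2HSV)
m=(((hsv[...,0]<8)|(hsv[...,0]>172))&(hsv[...,1]>150)&(hsv[...,2]>60)).astype(np.uint8)
n,l,s,ce=cv2.connectedComponentsWithStats(m)
for i in range(1,n):
    if s[i,4]>50: print(s[i],ce[i],onplane(ci,*ce[i],.06))
```

```text
t 5.4 pos [ 0.3926 -0.1123  0.3385] rot [-3.1396 -0.008   0.0137] F [-0.7  0.7 -0.1] open 0.0511
[344 119  29  27 577] [358.70710572 132.30155979] [ 0.46156025 -0.13677181  0.06      ]
```

View pics/w6.png

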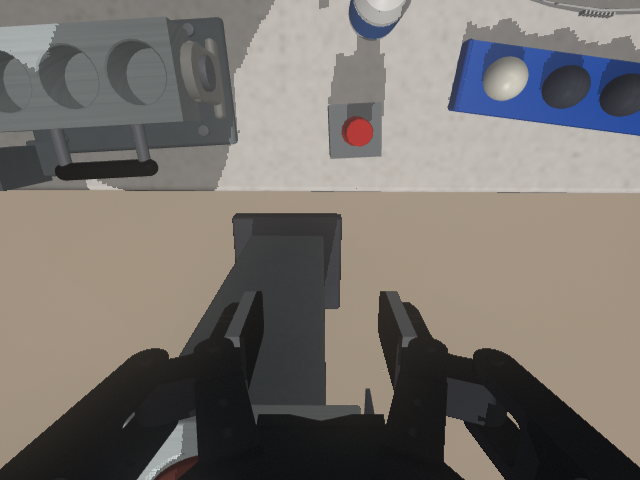

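Run:
```python
from h import *
ci=np.load('ci6.npy',allow_pickle=True).item()
print(onplane(ci,357.5,131,.068)); print('pk',[onplane(ci,*p,.038)[:2] for p in [(329.5,104),(381.5,104),(381.5,156),(331,158)]])
go([.463,-.137,.218],0)
```

```text
[ 0.46263804 -0.13514204  0.068     ]
pk [array([ 0.4801013 , -0.11740483]), array([ 0.48027901, -0.15452173]), array([ 0.44392876, -0.15668233]), array([ 0.44227223, -0.11901652])]
now [ 0.3925 -0.1105  0.338 ] shift cm now [ 7.14  2.74 11.92] | after turn [ 7.05  2.65 12.  ] turn [-0.22  0.55  0.39]
```

Request:
jog_arm([
  [[3.5,1.2,1],[0,0.5,0.4]],
  [[3.5,1.2,1.5],[0,0,0]],
  [[0,0,3],[0,0,0]],
  [[0,0,0],[0,0,0]],
])

```text
t: 5.85
tool_pos: [0.4646, -0.1326, 0.2763]
tool_rot: [-3.134, 0.001, 0.006]
contact_force: [-0.7, 0.6, 0.0]
opening: 0.0513
```

Run:
```python
from h import *
st(); ci=ctrl.camera_info('wrist'); im=snap('wrist','w7.png')
go([.4625,-.136,.218],0)
```

```text
t 5.85 pos [ 0.4646 -0.1326  0.2763] rot [-3.1344e+00  6.0000e-04  6.2000e-03] F [-0.7  0.6  0. ] open 0.0513
now [ 0.4655 -0.1329  0.2791] shift cm now [-0.3   0.34  6.1 ] | after turn [-0.3   0.31  6.11] turn [-0.29 -0.04 -0.01]
```

View pics/w7.png

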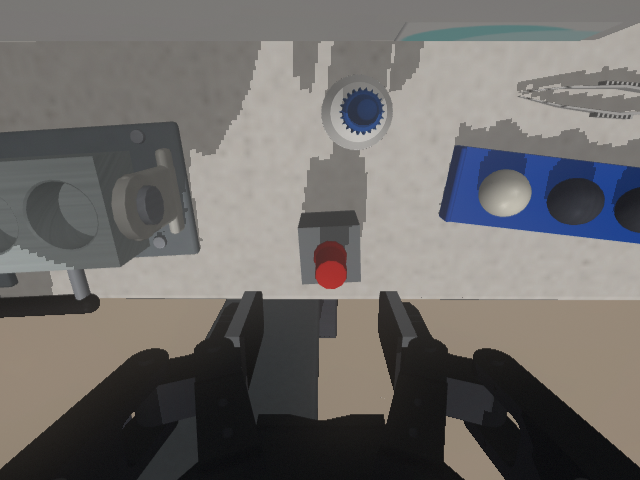

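Run:
```python
from h import *
ci=ctrl.camera_info('wrist')
print(onplane(ci,330.5,269,.068))
```

```text
[ 0.46601187 -0.13712581  0.068     ]
```

Request:
jog_arm([
  [[-0.3,0.3,1.5],[0,0,0]],
  [[0,0,1.5],[0,0,0]],
  [[0,0,1.5],[0,0,0]],
  [[0,0,0],[0,0,0]],
])

```text
t: 6.3
tool_pos: [0.4624, -0.1341, 0.2344]
tool_rot: [-3.139, -0.005, -0.009]
contact_force: [-1.7, 0.6, -0.3]
opening: 0.0513
```

Run:
```python
from h import *
st(); go([.4625,-.136,.218],0)
```

```text
t 6.3 pos [ 0.4624 -0.1341  0.2344] rot [-3.1387 -0.0052 -0.0086] F [-1.7  0.6 -0.3] open 0.0513
now [ 0.4624 -0.1341  0.2344] shift cm now [0.   0.19 1.64] | after turn [0.01 0.19 1.64] turn [-0.17 -0.31  0.19]
```

Request:
jog_arm([
  [[0.2,0.2,0.8],[0,-0.3,0]],
  [[0,0,0.8],[0,0,0]],
  [[0,0,0],[0,0,0]],
])

```text
t: 6.6
tool_pos: [0.4648, -0.1361, 0.2195]
tool_rot: [-3.14, -0.006, -0.006]
contact_force: [1.0, -0.3, -0.8]
opening: 0.0512
```

Request:
jog_arm([
  [[0,0,0],[0,0,0]],
  [[0,0,0],[0,0,0]],
  [[0,0,0],[0,0,0]],
  [[0,0,0],[0,0,0]],
  [[0,0,0],[0,0,0]],
], fingers=-1, grip_force=40)

```text
t: 7.1
tool_pos: [0.4655, -0.1365, 0.2211]
tool_rot: [3.141, 0.006, 0.01]
contact_force: [0.3, 0.2, -0.0]
opening: 0.0163
```

Run:
```python
from h import *
st(); im=snap('wrist','w8.png')
```

```text
t 7.1 pos [ 0.4655 -0.1365  0.2211] rot [3.1414 0.0061 0.0098] F [ 0.3  0.2 -0. ] open 0.0163
```

View pics/w8.png

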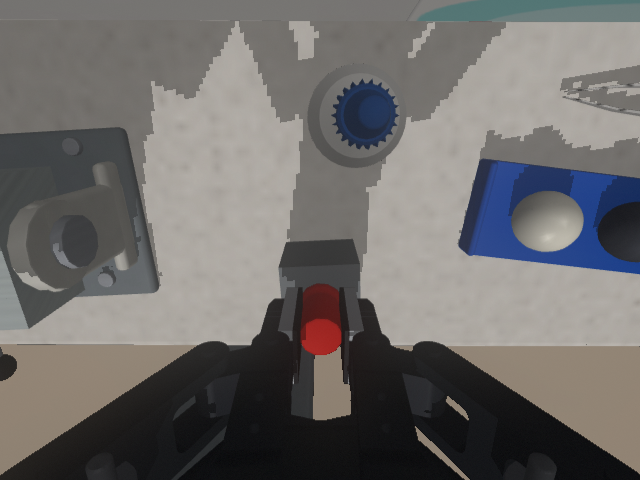

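Request:
jog_arm([
  [[0,0,-2.5],[0,0,0]],
  [[0,0,-3],[0,0,0]],
  [[0,0,-3],[0,0,0]],
  [[0,0,-2],[0,0,0]],
  [[0,0,0],[0,0,0]],
])

```text
t: 7.65
tool_pos: [0.4641, -0.1361, 0.328]
tool_rot: [-3.14, -0.006, -0.004]
contact_force: [0.1, -0.3, -0.6]
opening: 0.0161
```

Run:
```python
from h import *
st(); ci=ctrl.camera_info('wrist');im=snap('wrist','w9.png'); o=ctrl.get_obs()
r=R.from_rotvec(o['tool_rot'])
for z in (.217-.064,.217): print(z,proj(ci,o['tool_pos']+r.apply([0,0,z])))
go([.4327,.1358,.32],0)
```

```text
t 7.65 pos [ 0.4641 -0.1361  0.328 ] rot [-3.1399 -0.0059 -0.0042] F [ 0.1 -0.3 -0.6] open 0.0161
0.153 [320.30690207 326.93453867]
0.217 [320.26275776 265.82309883]
now [ 0.4637 -0.136   0.3263] shift cm now [ -3.   -27.19   0.7 ] | after turn [ -3.1  -27.18   0.63] turn [-0.15 -0.03  0.22]
```

View pics/w9.png

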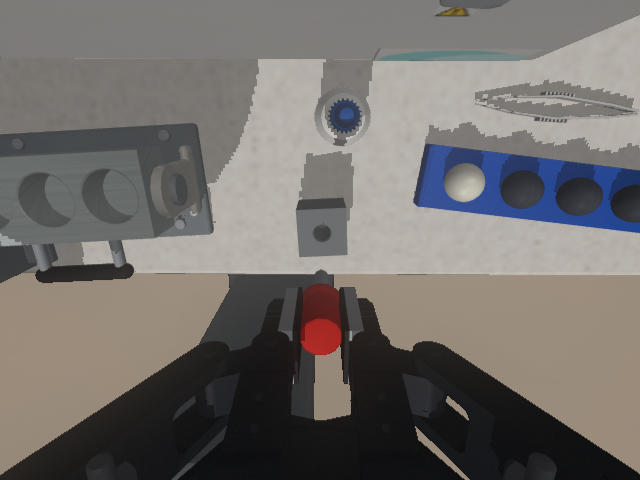

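Request:
jog_arm([
  [[-0.4,-4.5,0],[0,0,0]],
  [[-0.5,-4.5,0],[0,0,0]],
  [[-0.5,-4.5,0],[0,0,0]],
  [[-0.5,-4.5,0],[0,0,0]],
  [[-0.5,-4.5,0],[0,0,0]],
  [[-0.4,-4,0],[0,0,0]],
  [[0,0,0],[0,0,0]],
  [[0,0,0],[0,0,0]],
])

```text
t: 8.5
tool_pos: [0.4303, 0.1374, 0.3129]
tool_rot: [-3.139, 0.001, 0.028]
contact_force: [-0.7, 0.3, -0.3]
opening: 0.0163
```

Run:
```python
from h import *
st(); ci=ctrl.camera_info('wrist');im=snap('wrist','w10.png'); 
go([.4362,.1358,.31],0); print('hole px',proj(ci,[.4327,.1358,.058]))
```

```text
t 8.5 pos [0.4303 0.1374 0.3129] rot [-3.1389e+00  1.0000e-03  2.7600e-02] F [-0.7  0.3 -0.3] open 0.0163
now [0.4302 0.137  0.3127] shift cm now [0.6  0.12 0.25] | after turn [0.6  0.12 0.27] turn [-0.18  1.04 -0.1 ]
hole px [324.2746944  233.98522533]
```

View pics/w10.png

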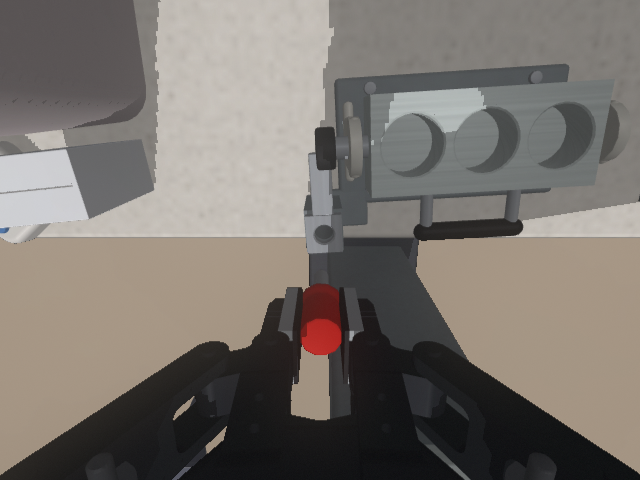

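Request:
jog_arm([
  [[0.6,0.1,0.3],[0,1,0]],
  [[0,0,0],[0,0,0]],
  [[0,0,0],[0,0,0]],
])

```text
t: 8.85
tool_pos: [0.437, 0.1332, 0.3076]
tool_rot: [-3.14, 0.01, 0.002]
contact_force: [-0.5, -0.4, -0.4]
opening: 0.0164
```

Run:
```python
from h import *
go([.4362,.1358,.29],0)
```

```text
now [0.437  0.1332 0.3076] shift cm now [-0.08 -0.25  1.76] | after turn [-0.08 -0.26  1.76] turn [-0.11  0.09 -0.38]
```

Request:
jog_arm([
  [[-0.1,-0.3,1],[0,0,-0.4]],
  [[0,0,1],[0,0,0]],
  [[0,0,0],[0,0,0]],
  [[0,0,0],[0,0,0]],
])

```text
t: 9.25
tool_pos: [0.4362, 0.1349, 0.2853]
tool_rot: [-3.14, 0.004, 0.004]
contact_force: [0.2, 0.7, 0.1]
opening: 0.0162
```

Run:
```python
from h import *
st();go([.4362,.1358,.275],0);im=snap('wrist','w11.png')[:,:,::-1]
cv2.imwrite('pics/w11c.png',cv2.resize(im[200:370,220:420],None,fx=3.5,fy=3.5,interpolation=cv2.INTER_CUBIC))
```

```text
t 9.25 pos [0.4362 0.1349 0.2853] rot [-3.1397  0.0039  0.0037] F [0.2 0.7 0.1] open 0.0162
now [0.4362 0.1349 0.2853] shift cm now [ 0.   -0.09  1.03] | after turn [-0.   -0.09  1.03] turn [-0.11  0.13 -0.14]
```

View pics/w11c.png

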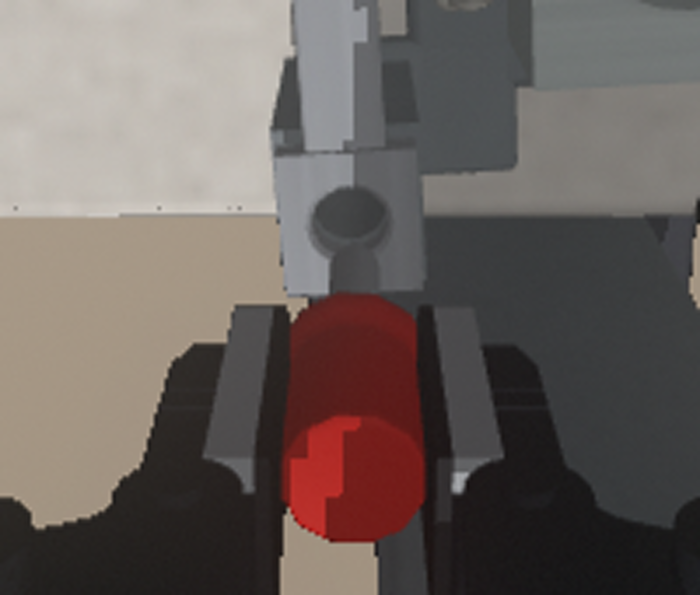

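Run:
```python
from h import *
ci=ctrl.camera_info('wrist')
print('tip',onplane(ci,220+354/3.5,200+252/3.5,.069)); print('hole',onplane(ci,220+349/3.5,200+223/3.5,.058))
```

```text
tip [0.43188183 0.13514081 0.069     ]
hole [0.43243866 0.13599799 0.058     ]
```

Request:
jog_arm([
  [[0,-0.1,0.8],[0,0,0]],
  [[0,0,0.8],[0,0,0]],
  [[0,0,0.5],[0,0,0]],
  [[0,0,0],[0,0,0]],
])

```text
t: 9.7
tool_pos: [0.4361, 0.1362, 0.2628]
tool_rot: [-3.14, 0.003, 0.003]
contact_force: [-0.9, 0.1, 0.4]
opening: 0.0166
```

Run:
```python
from h import *
st();go([.4365,.1358,.245],0);im=snap('wrist','w12.png')[:,:,::-1]
cv2.imwrite('pics/w12c.png',cv2.resize(im[200:370,220:420],None,fx=3.5,fy=3.5,interpolation=cv2.INTER_CUBIC))
```

```text
t 9.7 pos [0.4361 0.1362 0.2628] rot [-3.1397e+00  3.2000e-03  2.8000e-03] F [-0.9  0.1  0.4] open 0.0166
now [0.4361 0.1362 0.2628] shift cm now [0.04 0.04 1.78] | after turn [0.04 0.04 1.78] turn [-0.11  0.1  -0.12]
```

View pics/w12c.png

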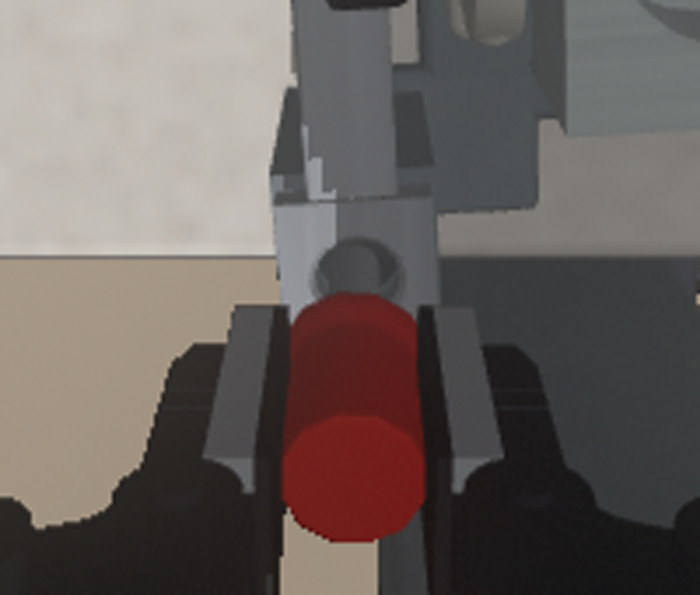

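The pin tip has entered the hole (about (358,268) in the crop). I'll keep lowering it.

Request:
jog_arm([
  [[0,0,0.6],[0,0,0]],
  [[0,0,0.6],[0,0,0]],
  [[0,0,0.6],[0,0,0]],
  [[0,0,0],[0,0,0]],
])

```text
t: 10.15
tool_pos: [0.4364, 0.1363, 0.244]
tool_rot: [-3.14, 0.003, 0.001]
contact_force: [-0.8, -0.5, -0.4]
opening: 0.0164
```

Run:
```python
from h import *
st();im=snap('wrist','w13.png')[:,:,::-1]
cv2.imwrite('pics/w13c.png',cv2.resize(im[200:370,220:420],None,fx=3.5,fy=3.5,interpolation=cv2.INTER_CUBIC))
```

```text
t 10.15 pos [0.4364 0.1363 0.244 ] rot [-3.1395e+00  3.2000e-03  7.0000e-04] F [-0.8 -0.5 -0.4] open 0.0164
```

View pics/w13c.png

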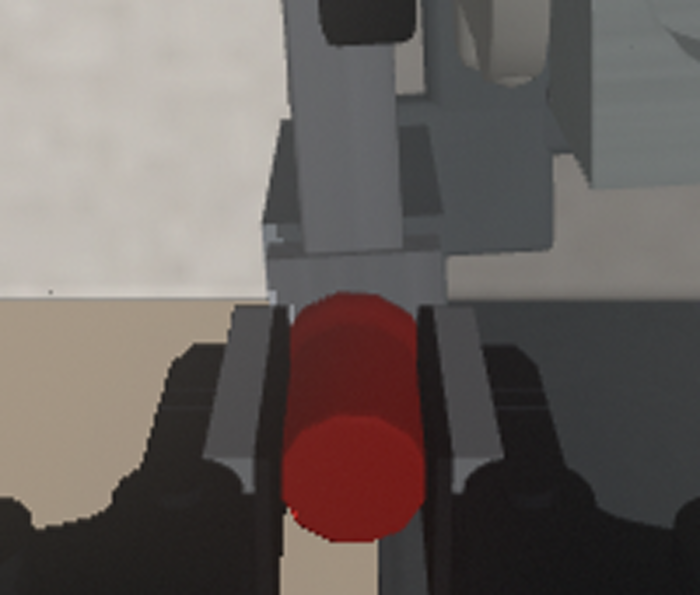

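Request:
jog_arm([
  [[0,0,0.2],[0,0,0]],
  [[0,0,0],[0,0,0]],
])

```text
t: 10.4
tool_pos: [0.4367, 0.1363, 0.2425]
tool_rot: [-3.139, 0.003, -0.001]
contact_force: [-0.2, 0.2, -0.5]
opening: 0.0162
```

Request:
jog_arm([
  [[0,0,0],[0,0,0]],
  [[0,0,0],[0,0,0]],
  [[0,0,0],[0,0,0]],
  [[0,0,0],[0,0,0]],
], fingers=-0.2)

```text
t: 10.8
tool_pos: [0.4372, 0.1364, 0.2435]
tool_rot: [-3.139, 0.003, -0.004]
contact_force: [-0.7, -0.4, -0.1]
opening: 0.034
```

Request:
jog_arm([
  [[0,0,-3],[0,0,0]],
  [[0,0,-4],[0,0,0]],
  [[-1,0,-4],[0,0,0]],
  [[-2,0,0],[0,0,0]],
  [[0,0,0],[0,0,0]],
])

```text
t: 11.3
tool_pos: [0.4058, 0.136, 0.3572]
tool_rot: [-3.139, 0.004, -0.0]
contact_force: [-0.6, 0.2, -0.2]
opening: 0.0343
```

Run:
```python
from h import *
st();ci=ctrl.camera_info('wrist');im=snap('wrist','w14.png'); print(proj(ci,[.4327,.1358,.088]))
for n in('top','scene'):
  i=snap(n,n+'14.png')
```

```text
t 11.3 pos [0.4058 0.136  0.3572] rot [-3.1393e+00  3.9000e-03 -1.0000e-04] F [-0.6  0.2 -0.2] open 0.0343
[321.95823998 199.97639472]
```

View pics/w14.png

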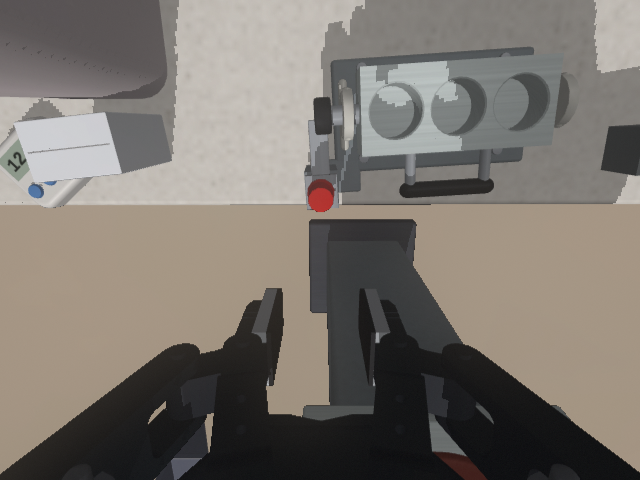

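The knob is seated at (321,199), against a prediction of (322,200) for a fully lowered pin. Now the tray.

Run:
```python
from h import *
o=st(); print(o['q']); go([.40,-.28,.36],0)
```

```text
t 11.45 pos [0.4071 0.1359 0.3565] rot [-3.1396e+00  4.6000e-03  1.3000e-03] F [ 0.4 -0.3  0.4] open 0.0342
[ 0.14788627 -0.41516721  2.10189622  0.00211613  1.45537384  1.72139487]
now [0.4071 0.1359 0.3565] shift cm now [-0.59 41.59 -0.44] | after turn [-0.71 41.59 -0.35] turn [-0.11  0.05 -0.17]
```

Request:
jog_arm([
  [[0,5,0],[0,0,0]],
  [[0,5,0],[0,0,0]],
  [[0,5,0],[0,0,0]],
  [[0,5,0],[0,0,0]],
  [[0,5,0],[0,0,0]],
  [[0,5,0],[0,0,0]],
  [[0,5,0],[0,0,0]],
  [[0,4,0],[0,0,0]],
], fingers=0.6)

```text
t: 12.25
tool_pos: [0.4098, -0.2567, 0.3465]
tool_rot: [-3.133, -0.017, 0.016]
contact_force: [0.9, 0.9, 0.8]
opening: 0.0683
```

Request:
jog_arm([
  [[0,3,0],[0,0,0]],
  [[0,0,0],[0,0,0]],
  [[0,0,0],[0,0,0]],
])

```text
t: 12.55
tool_pos: [0.4093, -0.294, 0.3416]
tool_rot: [-3.129, -0.003, 0.025]
contact_force: [-0.3, 0.2, -0.4]
opening: 0.0683
```

Run:
```python
from h import *
st();ci=ctrl.camera_info('wrist');np.save('ci15.npy',ci,allow_pickle=True);im=snap('wrist','w15.png')[:,:,::-1]
cv2.imwrite('pics/w15c.png',cv2.resize(im[40:240,140:460],None,fx=2.5,fy=2.5,interpolation=cv2.INTER_CUBIC))
```

```text
t 12.55 pos [ 0.4093 -0.294   0.3416] rot [-3.1287e+00 -3.1000e-03  2.4600e-02] F [-0.3  0.2 -0.4] open 0.0683
```

View pics/w15c.png

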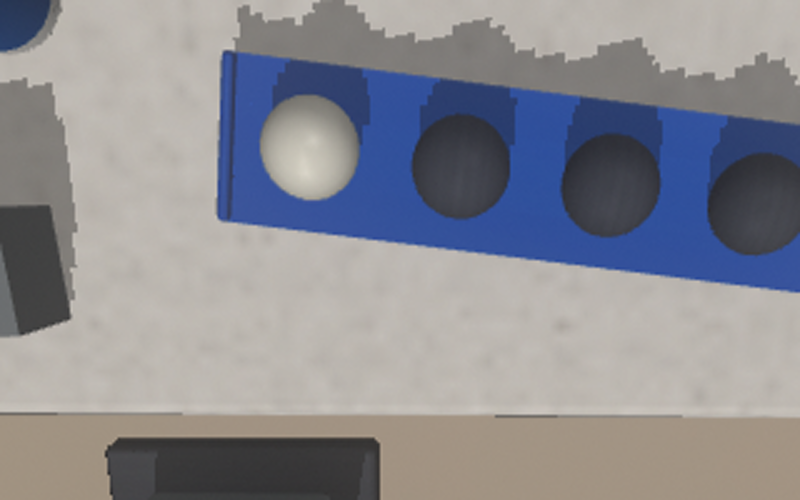

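View pics/w15.png

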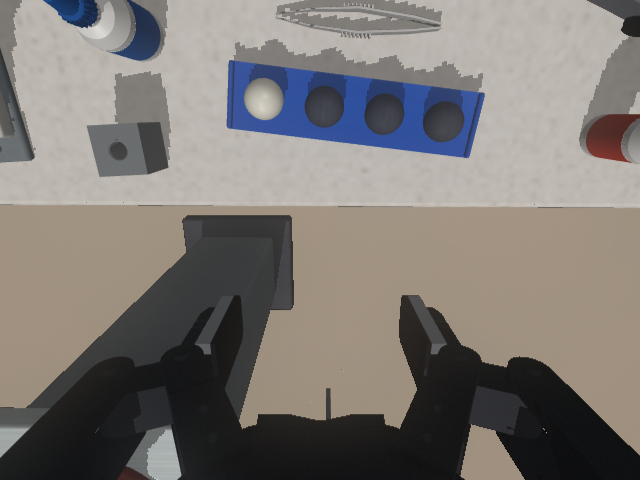

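Balls: white at (264,99); steel at (324,106), (384,114) and (443,121).

Run:
```python
from h import *
ci=np.load('ci15.npy',allow_pickle=True).item()
im=cv2.imread('pics/w15.png'); hsv=cv2.cvtColor(im,cv2.COLOR_BGR2HSV)
m=((hsv[...,1]<90)&(hsv[...,2]<95)).astype(np.uint8); m[:70]=0;m[150:]=0;m[:,:235]=0;m[:,480:]=0
m=cv2.morphologyEx(m,cv2.MORPH_OPEN,np.ones((5,5)))
n,l,s,ce=cv2.connectedComponentsWithStats(m)
P=[]
for i in range(1,n):
    if s[i,4]>300:
        x,y,w,h=s[i,:4]; c=(x+w/2-.5,y+h/2-.5); p=onplane(ci,*c,.023); P.append(p); print(s[i],c,p)
print('white',onplane(ci,264,99,.023))
P=np.array(P); d=P[0]-P[-1]; print('yaw',np.degrees(np.arctan2(-d[0],d[1])),np.linalg.norm(d)/2)
go([.40,-.30,.34],82)
```

```text
[ 305   86   39   41 1260] (np.float64(324.0), np.float64(106.0)) [ 0.49380916 -0.29211512  0.023     ]
[ 365   94   39   41 1251] (np.float64(384.0), np.float64(114.0)) [ 0.48813049 -0.33806339  0.023     ]
[ 424  102   40   40 1284] (np.float64(443.5), np.float64(121.5)) [ 0.48276187 -0.3840305   0.023     ]
white [ 0.49872672 -0.24656854  0.023     ]
yaw -6.853493008676074 0.046288446141441474
now [ 0.4094 -0.2935  0.3416] shift cm now [-0.94  0.65  0.17] | after turn [-0.77 -0.84  0.16] turn [ -1.23   0.24 -81.84]
```

Request:
jog_arm([
  [[0,0,0],[0,0,-8.5]],
  [[0,0,0],[0,0,-8.5]],
  [[0,0,0],[0,0,-8.5]],
  [[0,0,0],[0,0,-8.5]],
  [[0,0,0],[0,0,-8.5]],
  [[0,0,0],[0,0,-8.5]],
  [[0,0,0],[0,0,-8.5]],
  [[0,0,0],[0,0,-8.5]],
])

```text
t: 13.4
tool_pos: [0.4114, -0.2831, 0.3371]
tool_rot: [-2.563, -1.771, 0.01]
contact_force: [0.9, -0.4, -0.1]
opening: 0.0685
```

Run:
```python
from h import *
st();go([.4828,-.384,.27],83)
```

```text
t 13.4 pos [ 0.4114 -0.2831  0.3371] rot [-2.5626 -1.7709  0.0095] F [ 0.9 -0.4 -0.1] open 0.0685
now [ 0.4114 -0.2831  0.3371] shift cm now [-6.97 10.41  6.38] | after turn [-9.14  8.32  6.71] turn [ -1.38  -0.75 -13.71]
```

Request:
jog_arm([
  [[0,0,0],[-0.7,-0.4,-6.9]],
  [[0,0,0],[-0.7,-0.4,-6.9]],
  [[-4.5,4.1,2],[0,0,0]],
  [[-4.5,4.1,2],[0,0,0]],
  [[0,0,0],[0,0,0]],
  [[0,0,0],[0,0,0]],
])

```text
t: 14.0
tool_pos: [0.4733, -0.3557, 0.298]
tool_rot: [-2.318, -2.11, -0.001]
contact_force: [0.1, -0.2, 0.6]
opening: 0.0684
```

Run:
```python
from h import *
st();go([.4828,-.384,.25],83);ci=ctrl.camera_info('wrist');np.save('ci16.npy',ci,allow_pickle=True);im=snap('wrist','w16.png')[:,:,::-1]
```

```text
t 14.0 pos [ 0.4733 -0.3557  0.298 ] rot [-2.3185e+00 -2.1100e+00 -1.1000e-03] F [ 0.1 -0.2  0.6] open 0.0684
now [ 0.4733 -0.3557  0.298 ] shift cm now [-2.76  1.24  4.78] | after turn [-2.7   1.29  4.8 ] turn [-0.26 -0.29  1.61]
```

View pics/w16.png

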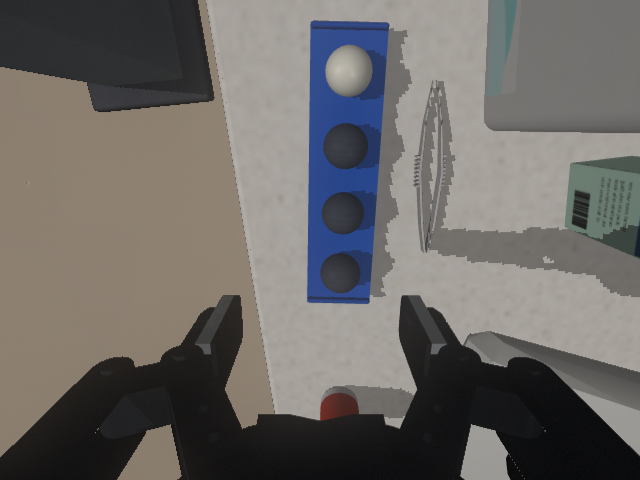

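Run:
```python
from h import *
ci=np.load('ci16.npy',allow_pickle=True).item()
for p in [(340.5,272),(343,213),(346,146)]: print('ball',onplane(ci,*p,.023))
ct=ctrl.camera_info('top')
print('stage',onplane(ct,428,225,.19),'eyep',onplane(ct,458,232,.25),onplane(ct,425,255,.05),'green',onplane(ct,391,222,0.0))
o=ctrl.get_obs();print(o['q'])
```

```text
ball [ 0.48324691 -0.38320563  0.023     ]
ball [ 0.48852329 -0.33799157  0.023     ]
ball [ 0.49399546 -0.29203298  0.023     ]
stage [ 0.6078421  -0.43547135  0.19      ] eyep [ 0.56809541 -0.50256231  0.25      ] [ 0.56206523 -0.45092804  0.05      ] green [ 0.68335587 -0.35847206  0.        ]
[-7.70280788e-01  6.42984704e-02  1.78511298e+00  1.05581064e-03
  1.29915618e+00 -6.76586390e-01]
```

Request:
jog_arm([
  [[-1.4,0.6,1],[0,0,0.8]],
  [[-1.4,0.6,2],[0,0,0.8]],
  [[0,0,2],[0,0,0]],
  [[0,0,2],[0,0,0]],
  [[0,0,0],[0,0,0]],
  [[0,0,0],[0,0,0]],
], fingers=0.2)

```text
t: 14.65
tool_pos: [0.4823, -0.378, 0.2358]
tool_rot: [2.341, 2.085, 0.003]
contact_force: [-0.1, 0.0, 0.7]
opening: 0.0512
```

Run:
```python
from h import *
st();go([.483,-.3836,.185],83);im=snap('wrist','w17.png')[:,:,::-1]
```

```text
t 14.65 pos [ 0.4823 -0.378   0.2358] rot [2.3414 2.0845 0.0029] F [-0.1  0.   0.7] open 0.0512
now [ 0.4823 -0.378   0.2358] shift cm now [-0.54  0.1   5.08] | after turn [-0.55  0.13  5.08] turn [0.36 0.18 0.36]
```

View pics/w17.png

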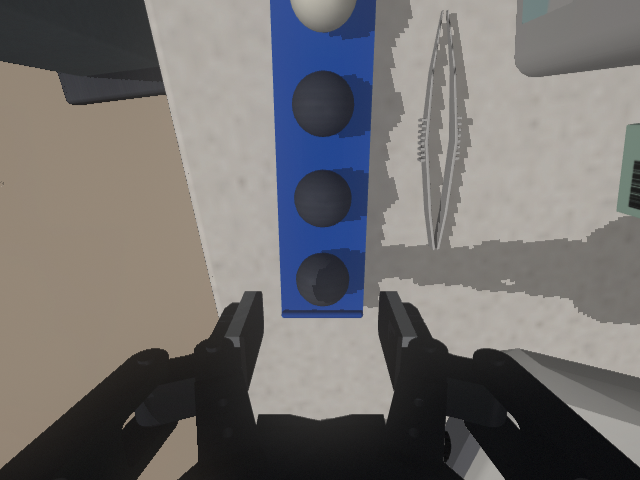

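Request:
jog_arm([
  [[-0.5,0.1,1],[0.3,0.2,0.4]],
  [[0,0,1.5],[0,0,0]],
  [[0,0,1.5],[0,0,0]],
  [[0,0,0],[0,0,0]],
])

```text
t: 15.1
tool_pos: [0.4836, -0.3836, 0.1969]
tool_rot: [2.349, 2.077, 0.002]
contact_force: [-0.1, 0.2, 0.6]
opening: 0.0516
```

Run:
```python
from h import *
st();go([.483,-.3836,.185],83)
```

```text
t 15.1 pos [ 0.4836 -0.3836  0.1969] rot [2.3489e+00 2.0767e+00 2.0000e-03] F [-0.1  0.2  0.6] open 0.0516
now [ 0.4836 -0.3836  0.1969] shift cm now [-0.01 -0.07  1.19] | after turn [-0.01 -0.06  1.19] turn [ 0.32  0.19 -0.04]
```

Request:
jog_arm([
  [[0,0,0.7],[0,0,0]],
  [[0,0,0.5],[0,0,0]],
  [[0,0,0],[0,0,0]],
])

```text
t: 15.4
tool_pos: [0.4835, -0.3835, 0.1826]
tool_rot: [2.351, 2.078, 0.002]
contact_force: [0.3, 0.1, -0.3]
opening: 0.0514
```

Request:
jog_arm([
  [[0,0,0],[0,0,0]],
  [[0,0,0],[0,0,0]],
  [[0,0,0],[0,0,0]],
  [[0,0,0],[0,0,0]],
], fingers=-1, grip_force=30)

```text
t: 15.8
tool_pos: [0.484, -0.3848, 0.186]
tool_rot: [2.349, 2.078, -0.001]
contact_force: [-0.6, 0.1, -0.6]
opening: 0.0279
```

Request:
jog_arm([
  [[0,0,-1.5],[0,0,0]],
  [[0,0,-3],[0,0,0]],
  [[0,0,-4],[0,0,0]],
  [[0,0,-3],[0,0,0]],
  [[0,0,0],[0,0,0]],
])

```text
t: 16.3
tool_pos: [0.4833, -0.3834, 0.306]
tool_rot: [2.351, 2.08, -0.0]
contact_force: [0.2, -0.6, -0.1]
opening: 0.0281
```

Run:
```python
from h import *
st();go([.49,.0,.32],93);im=snap('wrist','w18.png')[:,:,::-1]
```

```text
t 16.3 pos [ 0.4833 -0.3834  0.306 ] rot [ 2.3508e+00  2.0795e+00 -3.0000e-04] F [ 0.2 -0.6 -0.1] open 0.0281
now [ 0.4833 -0.3834  0.306 ] shift cm now [38.14 -4.01 -1.49] | after turn [38.26  2.67 -1.4 ] turn [  0.11   0.13 -10.01]
```

View pics/w18.png

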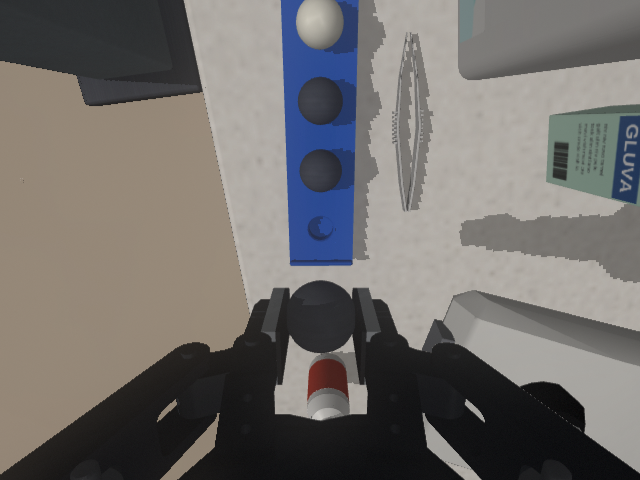

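Request:
jog_arm([
  [[4,0,-1],[0,0,-2]],
  [[5,0,0],[0,0,-2]],
  [[5,0.1,0],[0,0,-2]],
  [[5,0.3,0],[0,0,-2]],
  [[5,0.4,0],[0,0,-2]],
  [[5,0.5,0],[0,0,0]],
  [[5,0.3,0],[0,0,0]],
  [[4,0,0],[0,0,0]],
])

```text
t: 17.15
tool_pos: [0.4989, -0.0016, 0.3034]
tool_rot: [-2.157, -2.265, 0.008]
contact_force: [0.1, -0.0, -0.4]
opening: 0.0277
```

Run:
```python
from h import *
st();go([.4912,.085,.31],93.2)
```

```text
t 17.15 pos [ 0.4989 -0.0016  0.3034] rot [-2.1571 -2.2647  0.0078] F [ 0.1 -0.  -0.4] open 0.0277
now [ 0.4989 -0.0016  0.3034] shift cm now [ 8.69 -0.36 -0.59] | after turn [ 8.69 -0.29 -0.66] turn [-0.76 -0.38 -0.41]
```

Request:
jog_arm([
  [[4,-0.2,0],[-0.7,-0.4,-0.4]],
  [[4,-0.2,0],[0,0,0]],
  [[0,0,0],[0,0,0]],
  [[0,0,0],[0,0,0]],
])

```text
t: 17.55
tool_pos: [0.4864, 0.086, 0.2968]
tool_rot: [-2.143, -2.285, 0.011]
contact_force: [1.2, 0.3, -0.9]
opening: 0.0279
```

Run:
```python
from h import *
st();go([.4912,.085,.26],93.2);im=snap('wrist','w19.png')[:,:,::-1]
```

```text
t 17.55 pos [0.4864 0.086  0.2968] rot [-2.143  -2.2852  0.0113] F [ 1.2  0.3 -0.9] open 0.0279
now [0.4864 0.086  0.2968] shift cm now [-0.14  0.52  3.68] | after turn [-0.13  0.48  3.68] turn [-0.65 -0.08  0.48]
```

View pics/w19.png

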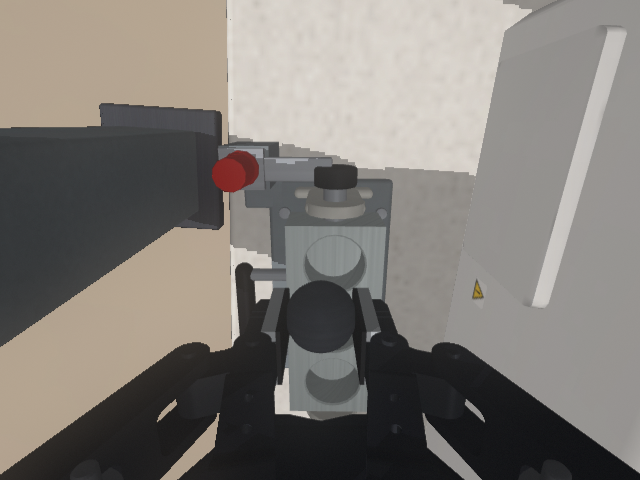

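Request:
jog_arm([
  [[-0.1,0.5,0.5],[-0.6,0,0.4]],
  [[0,0,1],[0,0,0]],
  [[0,0,0],[0,0,0]],
  [[0,0,0],[0,0,0]],
])

```text
t: 18.0
tool_pos: [0.4921, 0.0813, 0.2785]
tool_rot: [-2.164, -2.273, 0.002]
contact_force: [-0.4, -0.3, -2.1]
opening: 0.028
```

Run:
```python
from h import *
o=st();go([.4912,.085,.248],93.2);ci=ctrl.camera_info('wrist');im=snap('wrist','w20.png')[:,:,::-1]
r=R.from_rotvec(o['tool_rot']); b=o['tool_pos']+r.apply([0,0,.163]); print('ball',b,proj(ci,b))
print('well',proj(ci,[.4912,.085,.072]))
```

```text
t 18.0 pos [0.4921 0.0813 0.2785] rot [-2.1636e+00 -2.2735e+00  2.2000e-03] F [-0.4 -0.3 -2.1] open 0.028
now [0.4921 0.0813 0.2785] shift cm now [ 0.37 -0.06  3.05] | after turn [ 0.38 -0.07  3.05] turn [-0.18 -0.08 -0.36]
ball [0.49152873 0.0814541  0.11552884] [323.38960468 317.85719335]
well [322.75258374 269.70564363]
```

View pics/w20.png

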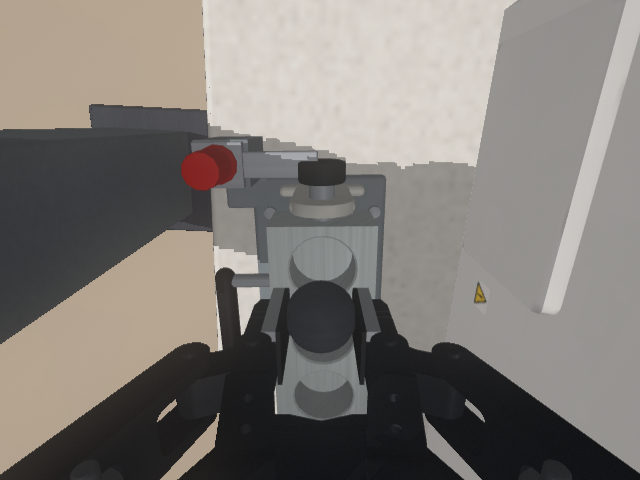

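Request:
jog_arm([
  [[0.4,-0.1,1],[0,0,-0.3]],
  [[0,0,1],[0,0,0]],
  [[0,0,0.5],[0,0,0]],
  [[0,0,0],[0,0,0]],
  [[0,0,0],[0,0,0]],
])

```text
t: 18.55
tool_pos: [0.4904, 0.0852, 0.2509]
tool_rot: [-2.157, -2.278, 0.003]
contact_force: [-1.3, -0.6, -0.6]
opening: 0.0282
```

Run:
```python
from h import *
o=st();go([.4912,.085,.247],93.2);snap('wrist','w21.png')
```

```text
t 18.55 pos [0.4904 0.0852 0.2509] rot [-2.1574 -2.2785  0.0033] F [-1.3 -0.6 -0.6] open 0.0282
now [0.4904 0.0852 0.2509] shift cm now [-0.03  0.08  0.39] | after turn [-0.03  0.08  0.39] turn [-0.24 -0.08 -0.07]
```

View pics/w21.png

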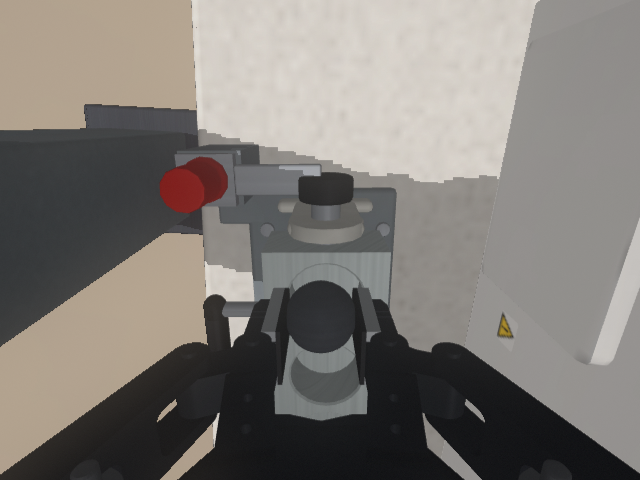

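Request:
jog_arm([
  [[0,0.1,0.4],[0,0,0]],
  [[0,0,0],[0,0,0]],
  [[0,0,0],[0,0,0]],
])

```text
t: 18.9
tool_pos: [0.4918, 0.0854, 0.2474]
tool_rot: [-2.158, -2.279, 0.001]
contact_force: [-0.8, -0.5, -1.1]
opening: 0.0277
```

Request:
jog_arm([
  [[0,0,0],[0,0,0]],
  [[0,0,0],[0,0,0]],
  [[0,0,0],[0,0,0]],
  [[0,0,0],[0,0,0]],
], fingers=0.2)

```text
t: 19.3
tool_pos: [0.4925, 0.0854, 0.2488]
tool_rot: [-2.159, -2.281, -0.001]
contact_force: [-0.8, -0.4, 0.1]
opening: 0.0514
```

Request:
jog_arm([
  [[0,0,-3],[0,0,0]],
  [[0,0,-3],[0,0,0]],
  [[-4,0,0],[0,0,0]],
  [[-4,0,0],[0,0,0]],
  [[0,0,0],[0,0,0]],
])

```text
t: 19.8
tool_pos: [0.4972, 0.0041, 0.312]
tool_rot: [2.154, 2.285, 0.002]
contact_force: [0.5, 1.1, 0.8]
opening: 0.0515
```

Run:
```python
from h import *
o=st();go([.4885,-.338,.31],83);snap('wrist','w22.png')
```

```text
t 19.8 pos [0.4972 0.0041 0.312 ] rot [2.1542e+00 2.2848e+00 1.9000e-03] F [0.5 1.1 0.8] open 0.0515
now [0.4972 0.0041 0.312 ] shift cm now [-34.1   -2.88   0.2 ] | after turn [-34.06   3.31   0.2 ] turn [ 0.11  0.   10.37]
```

View pics/w22.png

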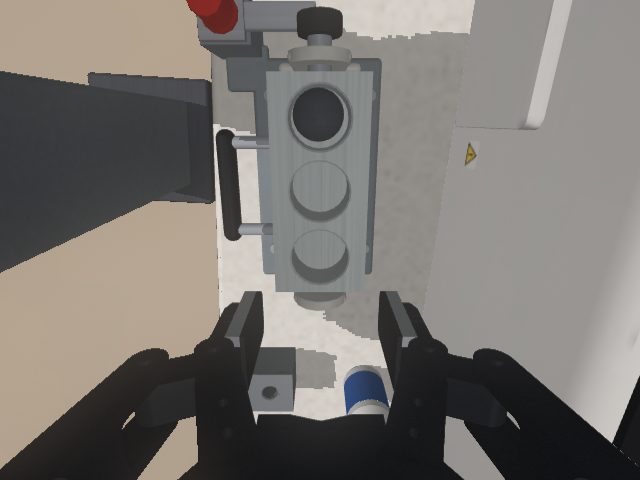

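The first ball is in the left well at (318,114). Next is the second ball.

Request:
jog_arm([
  [[-4,0,0],[0,0,2]],
  [[-5,0,0],[0,0,2]],
  [[-5,0,0],[0,0,2]],
  [[-5,0,0],[0,0,2]],
  [[-5,0,0],[0,0,2]],
  [[-4.5,0.5,0],[0,0,0]],
  [[-4,0.5,0],[0,0,0]],
  [[0,0,0],[0,0,0]],
])

```text
t: 20.65
tool_pos: [0.4959, -0.3235, 0.3091]
tool_rot: [-2.34, -2.092, -0.01]
contact_force: [-0.3, 1.4, -0.1]
opening: 0.0511
```

Run:
```python
from h import *
o=st();go([.4885,-.338,.25],83)
```

```text
t 20.65 pos [ 0.4959 -0.3235  0.3091] rot [-2.34   -2.0922 -0.0096] F [-0.3  1.4 -0.1] open 0.0511
now [ 0.4959 -0.3235  0.3091] shift cm now [-1.56 -0.58  5.9 ] | after turn [-1.53 -0.55  5.91] turn [ 0.12 -0.36  0.6 ]
```

Request:
jog_arm([
  [[-1.5,-0.5,1],[0,-0.4,0.6]],
  [[0,0,2],[0,0,0]],
  [[0,0,2.5],[0,0,0]],
  [[0,0,1],[0,0,0]],
  [[0,0,0],[0,0,0]],
  [[0,0,0],[0,0,0]],
])

```text
t: 21.25
tool_pos: [0.4895, -0.3343, 0.2389]
tool_rot: [-2.348, -2.085, -0.0]
contact_force: [-0.2, 0.4, 0.8]
opening: 0.0512
```

Run:
```python
from h import *
o=st();go([.4885,-.338,.185],83);snap('wrist','w23.png')
```

```text
t 21.25 pos [ 0.4895 -0.3343  0.2389] rot [-2.3483e+00 -2.0853e+00 -1.0000e-04] F [-0.2  0.4  0.8] open 0.0512
now [ 0.4895 -0.3343  0.2389] shift cm now [-0.38 -0.05  5.39] | after turn [-0.37 -0.05  5.39] turn [-0.04 -0.04  0.21]
```

View pics/w23.png

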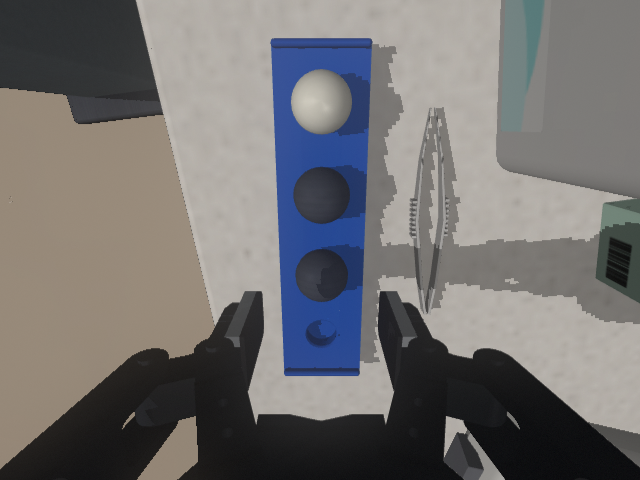

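Request:
jog_arm([
  [[-0.4,-0.1,1],[0,0,0.2]],
  [[0,0,1.5],[0,0,0]],
  [[0,0,1.5],[0,0,0]],
  [[0,0,0],[0,0,0]],
])

```text
t: 21.7
tool_pos: [0.4889, -0.3389, 0.1988]
tool_rot: [2.349, 2.079, 0.001]
contact_force: [0.0, 0.9, 0.0]
opening: 0.0513
```

Run:
```python
from h import *
st();go([.4885,-.338,.186],83)
```

```text
t 21.7 pos [ 0.4889 -0.3389  0.1988] rot [2.3490e+00 2.0792e+00 9.0000e-04] F [0.  0.9 0. ] open 0.0513
now [ 0.4889 -0.3389  0.1988] shift cm now [ 0.09 -0.05  1.28] | after turn [ 0.09 -0.05  1.28] turn [0.22 0.15 0.03]
```

Request:
jog_arm([
  [[0.1,0,0.7],[0,0,0]],
  [[0,0,0.5],[0,0,0]],
  [[0,0,0],[0,0,0]],
])

```text
t: 22.0
tool_pos: [0.4889, -0.3379, 0.185]
tool_rot: [2.35, 2.08, 0.001]
contact_force: [0.5, 0.3, -2.1]
opening: 0.0512
```

Request:
jog_arm([
  [[0,0,0],[0,0,0]],
  [[0,0,0],[0,0,0]],
  [[0,0,0],[0,0,0]],
  [[0,0,0],[0,0,0]],
], fingers=-1)

```text
t: 22.4
tool_pos: [0.4891, -0.3381, 0.1858]
tool_rot: [2.349, 2.079, 0.0]
contact_force: [0.1, -0.1, -0.6]
opening: 0.0285
```

Request:
jog_arm([
  [[0,0,-1.5],[0,0,0]],
  [[0,0,-3],[0,0,0]],
  [[0,0,-4],[0,0,0]],
  [[0,0,-3],[0,0,0]],
  [[0,0,0],[0,0,0]],
])

```text
t: 22.9
tool_pos: [0.4885, -0.3374, 0.3075]
tool_rot: [2.35, 2.08, 0.001]
contact_force: [0.6, 0.3, -0.9]
opening: 0.0281
```

Run:
```python
from h import *
st();go([.4938,.0431,.31],93.2);snap('wrist','w24.png')
```

```text
t 22.9 pos [ 0.4885 -0.3374  0.3075] rot [2.3499e+00 2.0798e+00 9.0000e-04] F [ 0.6  0.3 -0.9] open 0.0281
now [ 0.4885 -0.3374  0.3075] shift cm now [37.83 -4.1  -0.34] | after turn [37.96  2.65 -0.25] turn [  0.16   0.12 -10.18]
```

View pics/w24.png

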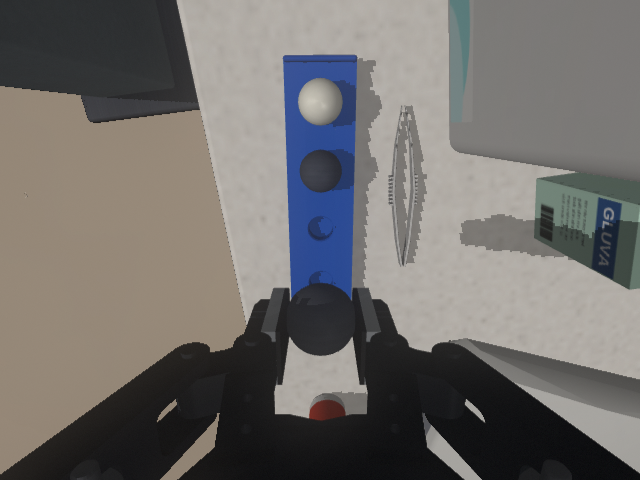

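The second ball is held at (321,318) and the white ball is undisturbed. On to the middle well.

Request:
jog_arm([
  [[4,0,-1],[0,0,-2]],
  [[5,0,0],[0,0,-2]],
  [[5,0.1,0],[0,0,-2]],
  [[5,0.3,0],[0,0,-2]],
  [[5,0.4,0],[0,0,-2]],
  [[5,0.4,0],[0,0,0]],
  [[5,0.2,0],[0,0,0]],
  [[3,0,0],[0,0,0]],
])

```text
t: 23.75
tool_pos: [0.5027, 0.0348, 0.3062]
tool_rot: [-2.158, -2.268, 0.008]
contact_force: [0.8, -0.0, -1.2]
opening: 0.0279
```

Run:
```python
from h import *
st();go([.4938,.0431,.28],93.2)
```

```text
t 23.75 pos [0.5027 0.0348 0.3062] rot [-2.1576 -2.2684  0.0082] F [ 0.8 -0.  -1.2] open 0.0279
now [0.5027 0.0348 0.3062] shift cm now [ 0.87 -0.82  2.64] | after turn [ 0.88 -0.84  2.62] turn [-0.65 -0.25 -0.33]
```

Request:
jog_arm([
  [[0.8,-0.8,1],[-0.6,-0.2,-0.3]],
  [[0,0,1],[0,0,0]],
  [[0,0,0.5],[0,0,0]],
  [[0,0,0],[0,0,0]],
  [[0,0,0],[0,0,0]],
])

```text
t: 24.25
tool_pos: [0.4917, 0.0455, 0.2747]
tool_rot: [-2.148, -2.281, 0.009]
contact_force: [0.7, 0.4, -1.5]
opening: 0.0279
```

Run:
```python
from h import *
st();go([.4938,.0431,.247],93.2);snap('wrist','w25.png');ci=ctrl.camera_info('wrist');print(proj(ci,[.4938,.0431,.072]))
```

```text
t 24.25 pos [0.4917 0.0455 0.2747] rot [-2.1477 -2.2814  0.0086] F [ 0.7  0.4 -1.5] open 0.0279
now [0.4917 0.0455 0.2747] shift cm now [-0.26  0.22  2.76] | after turn [-0.25  0.2   2.77] turn [-0.55 -0.13  0.26]
[330.12088295 283.62801317]
```

View pics/w25.png

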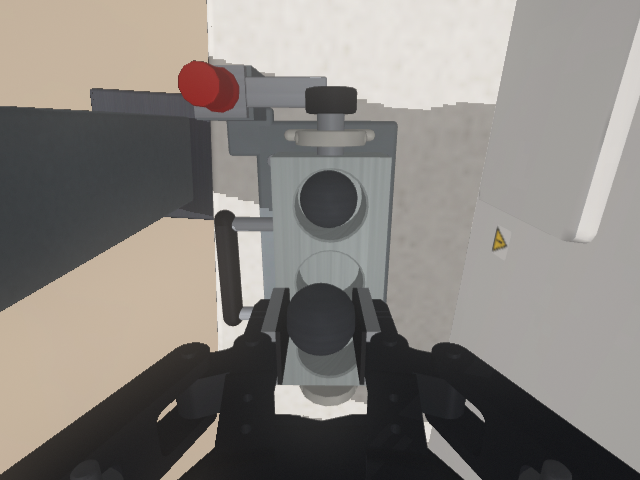

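Request:
jog_arm([
  [[-0.2,0.2,0.9],[-0.5,0,0.3]],
  [[0,0,1],[0,0,0]],
  [[0,0,0.5],[0,0,0]],
  [[0,0,0],[0,0,0]],
  [[0,0,0],[0,0,0]],
])

```text
t: 24.8
tool_pos: [0.4948, 0.0416, 0.2492]
tool_rot: [-2.163, -2.277, -0.003]
contact_force: [-0.3, 0.2, -1.0]
opening: 0.0283
```

Run:
```python
from h import *
st();go([.4938,.0431,.247],93.2)
```

```text
t 24.8 pos [0.4948 0.0416 0.2492] rot [-2.1633 -2.2771 -0.0032] F [-0.3  0.2 -1. ] open 0.0283
now [0.4948 0.0416 0.2492] shift cm now [ 0.15 -0.09  0.22] | after turn [ 0.15 -0.09  0.22] turn [ 0.06 -0.11 -0.26]
```

Request:
jog_arm([
  [[0.2,-0.1,0.2],[0,0,0]],
  [[0,0,0],[0,0,0]],
  [[0,0,0],[0,0,0]],
])

```text
t: 25.1
tool_pos: [0.4938, 0.0439, 0.2475]
tool_rot: [-2.164, -2.278, -0.004]
contact_force: [-1.1, -0.0, -0.8]
opening: 0.0278
```

Request:
jog_arm([
  [[0,0,0],[0,0,0]],
  [[0,0,0],[0,0,0]],
  [[0,0,0],[0,0,0]],
  [[0,0,0],[0,0,0]],
], fingers=0.2)

```text
t: 25.5
tool_pos: [0.4945, 0.044, 0.2491]
tool_rot: [2.162, 2.277, 0.007]
contact_force: [-0.9, -0.8, -0.0]
opening: 0.0509
```

Request:
jog_arm([
  [[0,0,-3],[0,0,0]],
  [[0,0,-3],[0,0,0]],
  [[-4,0,0],[0,0,0]],
  [[-4,0,0],[0,0,0]],
  [[0,0,0],[0,0,0]],
])

```text
t: 26.0
tool_pos: [0.4987, -0.0373, 0.3122]
tool_rot: [2.155, 2.28, 0.007]
contact_force: [0.4, 0.4, 0.0]
opening: 0.0511
```

Run:
```python
from h import *
o=st();go([.4938,-.292,.31],83);snap('wrist','w26.png')
```

```text
t 26.0 pos [ 0.4987 -0.0373  0.3122] rot [2.1555 2.2795 0.0074] F [0.4 0.4 0. ] open 0.0511
now [ 0.4987 -0.0373  0.3122] shift cm now [-25.4   -1.91   0.2 ] | after turn [-25.34   2.62   0.22] turn [ 0.36 -0.04 10.2 ]
```

View pics/w26.png

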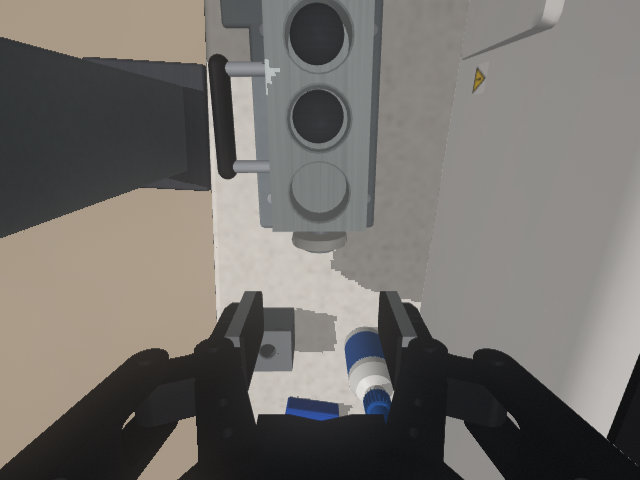

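Two balls are seated at (317,33) and (318,116). On to the third.

Request:
jog_arm([
  [[-4,0,0],[0,0,2.5]],
  [[-5,0,0],[0,0,2.5]],
  [[-5,0,0],[0,0,2.5]],
  [[-5,0,0],[0,0,2.5]],
  [[-4,0,0],[0,0,0]],
  [[-1,0,0],[0,0,0]],
  [[0,0,0],[0,0,0]],
])

```text
t: 26.75
tool_pos: [0.4912, -0.2774, 0.3093]
tool_rot: [-2.347, -2.087, -0.014]
contact_force: [-0.1, 0.5, 0.2]
opening: 0.051
```

Run:
```python
from h import *
o=st();go([.4938,-.292,.235],83)
```

```text
t 26.75 pos [ 0.4912 -0.2774  0.3093] rot [-2.3466 -2.0867 -0.0142] F [-0.1  0.5  0.2] open 0.051
now [ 0.4912 -0.2774  0.3093] shift cm now [-1.47  0.39  7.43] | after turn [-1.41  0.44  7.43] turn [ 0.29 -0.44  0.29]
```

Request:
jog_arm([
  [[-1.4,0.4,1],[0.2,-0.4,0.3]],
  [[0,0,2],[0,0,0]],
  [[0,0,2.5],[0,0,0]],
  [[0,0,1.5],[0,0,0]],
  [[0,0,0],[0,0,0]],
  [[0,0,0],[0,0,0]],
])

```text
t: 27.35
tool_pos: [0.4967, -0.283, 0.2374]
tool_rot: [-2.343, -2.091, -0.007]
contact_force: [-0.1, 0.6, 0.2]
opening: 0.0513
```

Run:
```python
from h import *
o=st();go([.4938,-.292,.186],83);snap('wrist','w27.png')
```

```text
t 27.35 pos [ 0.4967 -0.283   0.2374] rot [-2.3426 -2.0912 -0.0068] F [-0.1  0.6  0.2] open 0.0513
now [ 0.4967 -0.283   0.2374] shift cm now [-0.95 -0.2   5.13] | after turn [-0.93 -0.18  5.14] turn [ 0.1  -0.24  0.51]
```

View pics/w27.png

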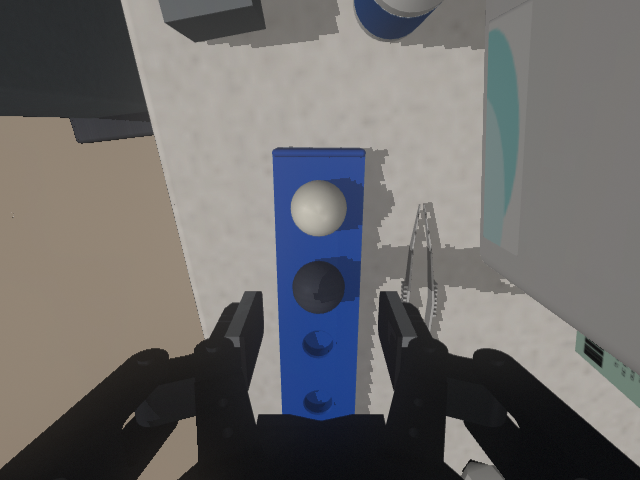

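Run:
```python
from h import *
ci=ctrl.camera_info('wrist')
for p in [(404,285),(402,295)]: print(onplane(ci,*p,.008))
```

```text
[ 0.54537834 -0.30449075  0.008     ]
[ 0.54384783 -0.31121719  0.008     ]
```

Request:
jog_arm([
  [[-0.9,-0.2,1],[0,-0.2,0.5]],
  [[0,0,1.5],[0,0,0]],
  [[0,0,1.2],[0,0,0]],
  [[0,0,0],[0,0,0]],
], fingers=0)

```text
t: 27.8
tool_pos: [0.4945, -0.2929, 0.2004]
tool_rot: [2.349, 2.077, 0.004]
contact_force: [-0.7, 0.7, 0.3]
opening: 0.0425
```

Run:
```python
from h import *
o=st();go([.4938,-.292,.186],83)
```

```text
t 27.8 pos [ 0.4945 -0.2929  0.2004] rot [2.3488 2.0769 0.004 ] F [-0.7  0.7  0.3] open 0.0425
now [ 0.4945 -0.2929  0.2004] shift cm now [ 0.08 -0.08  1.44] | after turn [ 0.08 -0.08  1.44] turn [ 0.36  0.13 -0.03]
```

Request:
jog_arm([
  [[0.1,0,0.8],[0,0,0]],
  [[0,0,0.6],[0,0,0]],
  [[0,0,0],[0,0,0]],
])

```text
t: 28.1
tool_pos: [0.4945, -0.292, 0.1846]
tool_rot: [2.35, 2.077, 0.004]
contact_force: [0.2, 0.3, 0.6]
opening: 0.043
```

Request:
jog_arm([
  [[0,0,0],[0,0,0]],
  [[0,0,0],[0,0,0]],
  [[0,0,0],[0,0,0]],
  [[0,0,0],[0,0,0]],
], fingers=-1)

```text
t: 28.5
tool_pos: [0.4945, -0.2922, 0.1857]
tool_rot: [2.35, 2.078, 0.002]
contact_force: [-0.7, 0.7, -0.7]
opening: 0.0279
```

Request:
jog_arm([
  [[0,0,-1.5],[0,0,0]],
  [[0,0,-3],[0,0,0]],
  [[0,0,-4],[0,0,0]],
  [[0,0,-3],[0,0,0]],
  [[0,0,0],[0,0,0]],
])

```text
t: 29.0
tool_pos: [0.4938, -0.2914, 0.307]
tool_rot: [2.351, 2.079, 0.002]
contact_force: [0.3, -0.3, 0.0]
opening: 0.028
```

Run:
```python
from h import *
st();go([.496,.0012,.31],93.2);snap('wrist','w28.png')
```

```text
t 29.0 pos [ 0.4938 -0.2914  0.307 ] rot [2.3507e+00 2.0791e+00 2.2000e-03] F [ 0.3 -0.3  0. ] open 0.028
now [ 0.4938 -0.2914  0.307 ] shift cm now [29.07 -3.36 -0.34] | after turn [29.2   1.85 -0.3 ] turn [  0.19   0.08 -10.22]
```

View pics/w28.png

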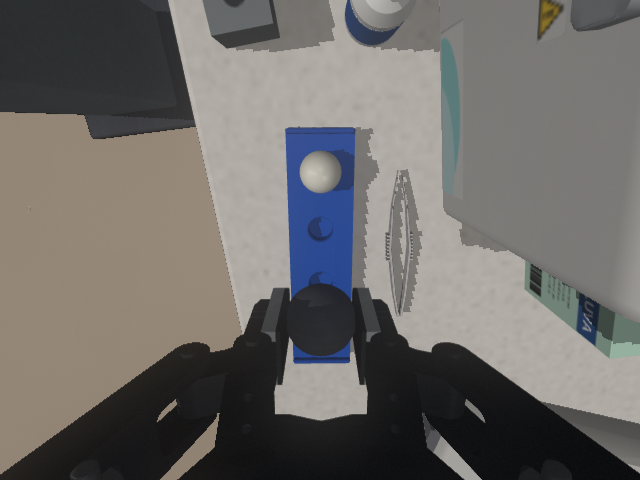

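The third ball is held at (321,318), with the white ball still in its seat at (320,172).

Request:
jog_arm([
  [[4,0,-1],[0,0,-2]],
  [[5,0,0],[0,0,-2]],
  [[5,0.2,0],[0,0,-2]],
  [[5,0.3,0],[0,0,-2]],
  [[5,0.4,0],[0,0,-2]],
  [[4,0,0],[0,0,0]],
  [[0,0,0],[0,0,0]],
])

```text
t: 29.75
tool_pos: [0.5087, -0.0059, 0.3069]
tool_rot: [-2.154, -2.273, 0.006]
contact_force: [0.7, -0.3, -1.7]
opening: 0.0278
```

Run:
```python
from h import *
st();go([.496,.0012,.28],93.2)
```

```text
t 29.75 pos [ 0.5087 -0.0059  0.3069] rot [-2.1539 -2.273   0.0056] F [ 0.7 -0.3 -1.7] open 0.0278
now [ 0.5087 -0.0059  0.3069] shift cm now [ 0.76 -1.2   2.7 ] | after turn [ 0.78 -1.23  2.69] turn [-0.55 -0.28 -0.12]
```

Request:
jog_arm([
  [[0.7,-1.2,1],[-0.5,-0.3,-0.1]],
  [[0,0,1],[0,0,0]],
  [[0,0,0.5],[0,0,0]],
  [[0,0,0],[0,0,0]],
  [[0,0,0],[0,0,0]],
])

```text
t: 30.25
tool_pos: [0.495, -0.0003, 0.2763]
tool_rot: [-2.155, -2.28, 0.009]
contact_force: [0.0, 0.7, -0.9]
opening: 0.0279
```

Run:
```python
from h import *
st();go([.496,.0012,.247],93.2);snap('wrist','w29.png');ci=ctrl.camera_info('wrist');print(proj(ci,[.496,.0012,.072]))
```

```text
t 30.25 pos [ 4.950e-01 -3.000e-04  2.763e-01] rot [-2.1548 -2.2795  0.0092] F [ 0.   0.7 -0.9] open 0.0279
now [ 4.950e-01 -3.000e-04  2.763e-01] shift cm now [0.14 0.13 2.93] | after turn [0.14 0.11 2.93] turn [-0.43  0.03  0.02]
[327.71980625 274.6497055 ]
```

View pics/w29.png

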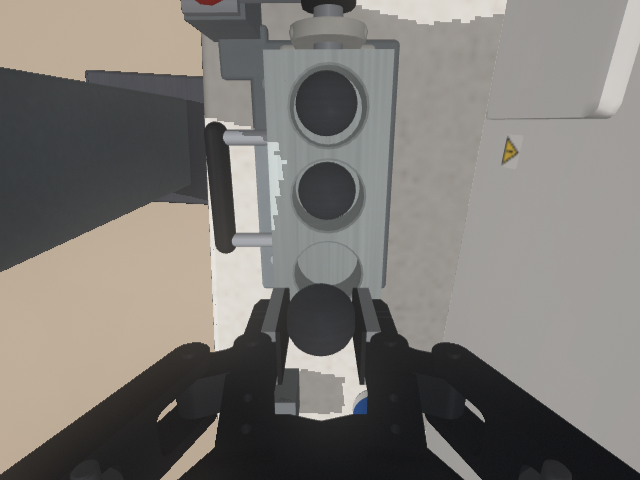

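Request:
jog_arm([
  [[0.1,0.1,0.9],[-0.4,0,0]],
  [[0,0,1],[0,0,0]],
  [[0,0,0.6],[0,0,0]],
  [[0,0,0],[0,0,0]],
  [[0,0,0],[0,0,0]],
])

```text
t: 30.8
tool_pos: [0.4968, -0.0003, 0.2498]
tool_rot: [2.159, 2.28, 0.0]
contact_force: [0.2, 0.5, -1.0]
opening: 0.0279
```

Run:
```python
from h import *
st();go([.496,.0012,.247],93.2)
```

```text
t 30.8 pos [ 4.968e-01 -3.000e-04  2.498e-01] rot [2.1590e+00 2.2801e+00 4.0000e-04] F [ 0.2  0.5 -1. ] open 0.0279
now [ 4.968e-01 -3.000e-04  2.498e-01] shift cm now [ 0.15 -0.07  0.28] | after turn [ 0.15 -0.07  0.28] turn [ 0.07  0.05 -0.08]
```

Request:
jog_arm([
  [[0.2,-0.1,0.3],[0,0,0]],
  [[0,0,0],[0,0,0]],
  [[0,0,0],[0,0,0]],
])

```text
t: 31.1
tool_pos: [0.4958, 0.0019, 0.247]
tool_rot: [2.158, 2.28, 0.001]
contact_force: [0.8, 0.8, -1.0]
opening: 0.0278
```

Request:
jog_arm([
  [[0,0,0],[0,0,0]],
  [[0,0,0],[0,0,0]],
  [[0,0,0],[0,0,0]],
  [[0,0,0],[0,0,0]],
], fingers=0.2)

```text
t: 31.5
tool_pos: [0.4964, 0.0019, 0.2485]
tool_rot: [2.156, 2.278, 0.004]
contact_force: [0.0, -0.3, -0.5]
opening: 0.0512
```

Request:
jog_arm([
  [[0,0,-3],[0,0,0]],
  [[0,0,-4],[0,0,0]],
  [[-4,0,-3],[0,0,0]],
  [[-4,0,0],[0,0,0]],
  [[0,0,0],[0,0,0]],
  [[0,0,0],[0,0,0]],
])

```text
t: 32.1
tool_pos: [0.5003, -0.0797, 0.353]
tool_rot: [2.153, 2.28, 0.002]
contact_force: [-0.1, -0.0, 0.4]
opening: 0.0512
```

Run:
```python
from h import *
st();snap('wrist','w30.png');ci=ctrl.camera_info('wrist')
a=np.radians(3.3)
for y in (.042,0,-.042): print(proj(ci,[.4936-np.sin(a)*y,.043+np.cos(a)*y,.063]))
print('pin top',proj(ci,[.4327,.1358,.088]))
i=snap('top','top30.png')[:,:,::-1]
cv2.imwrite('pics/top30c.png',cv2.resize(i[230:310,210:430],None,fx=3.6,fy=3.6,interpolation=cv2.INTER_CUBIC))
```

```text
t 32.1 pos [ 0.5003 -0.0797  0.353 ] rot [2.1527 2.2798 0.0023] F [-0.1 -0.   0.4] open 0.0512
[321.1021317  -24.04122309]
[321.05665513  51.29240085]
[321.01601477 118.61465413]
pin top [ 211.71983112 -170.00312566]
```

View pics/w30.png

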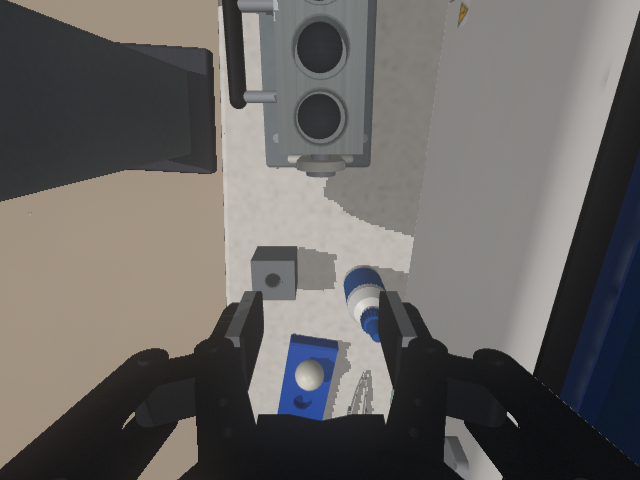

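View pics/top30c.png

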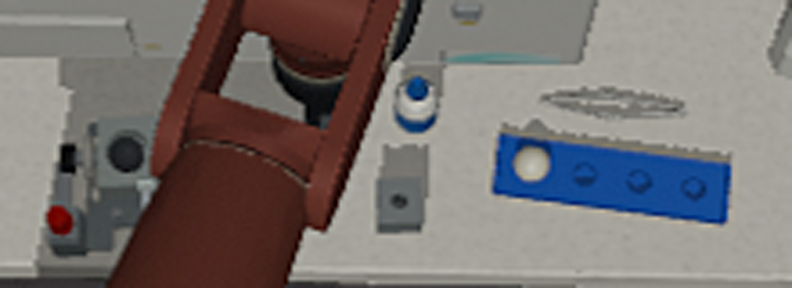

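The balls sit at their predicted well pixels: (319,116) against (321,118), and (320,47) against (321,51). The third ball, the pin and the untouched white ball show in the top view. The gripper is clear, so I'm handing in.

Run:
```python
from h import *
ctrl.finish_job(); st()
```

```text
the job is handed in; nothing more can be done
the job is handed in; nothing more can be done
```

I pressed the block level and dropped the lock pin through the tab into the post. I then put one steel ball in each of the three wells, and handed in at about t = 32 s.

- **Last checks, wells and pin:** the last wrist and top pictures show a dark ball in each well. The two balls in view lay 2–4 px from where I predicted them. The third well was outside that wrist view, so its ball was checked in the top view and in earlier wrist pictures. The pin's knob was about 1 px from its seated position when I released it, and the later pictures show no change.
- **Last checks, bystanders:** the white ball is still in its tray seat. The blue dropper and forceps looked unmoved. I did not check the objects farther away again after the last placement, but the gripper stayed clear of them.
- **Disagreement:** the contact force read almost zero even while I was pressing the bar. I therefore judged the block level from the pictures and from the tool stopping at the bar's expected height, not from force.

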